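# Tip the boiled egg from the pan into the bowl and cover it

## Robot

A 6-joint arm with a two-finger parallel gripper is mounted at the origin on the work surface. World frame = base frame: x ahead of the robot, y to its left, z up, the work surface at z = 0. Lengths are in m, angles in rad, forces in N, time in s.
With the tool pointing down it reaches from about 0.35 to 0.975 m from the base axis. Payload 17.4 kg.
Tool frame: the origin (TCP) lies between the finger pads; the fingertips stand 25 mm ahead of it and the grasp point (between the pads) lies 6 mm ahead of it; z points along the fingers, y is the line along which they close (so a half turn about z gives the same grasp; the last joint's range is limited). The gripper opens to 85 mm and grips with 20 to 120 N. Pads are 22 mm wide; open, the fingers measure 114 mm over their backs; the gripper's body (76 mm by 85 mm) begins 54 mm behind the grasp point. The pads swing forward as they close: fully open they stand 13 mm farther back than shut.
Start: joints at [1.224, 0.116, 1.442, -0, 1.584, -0.038], TCP at [0.205, 0.643, 0.235] pointing down, gripper open.
Joint ranges: [-2.83, 2.83], [-0.83, 2.19], [0.07, 2.5], [-1.14, 4.28], [0.01, 3], [-2.97, 2.97]. Speed limits (rad/s): [1.89, 1.89, 2.22, 3.14, 3.14, 3.14].

## Interface

Orientations are given as a unit quaternion [x, y, z, w].
In Python, from workcell import read_state, imaging, bot gives the robot as it stands.
- The arm moves only by the shell command python3 -m handwheel 'ROWS' [FORCE]. ROWS is a JSON object of lists of equal length, an entry for each row: "offset": the shift along the tool's x, y, z as a fraction of full scale, a list of three; "turn": the turn, a rotation vector about the tool's x, y, z as a fraction of full scale, a list of three; "jaw": the closure, from 0 (fully open) to 1 (shut). In form: {"offset": [[dx, dy, dz], ...], "turn": [[rx, ry, rz], ...], "jaw": [jaw, ...]}. A call has 1 to 20 rows; each row shifts and turns the commanded pose from where the row before left it, along the tool's axes as they then stand; what a row does not reach is not made up. Full scale, the value 1, is 20 cm for a shift and 90 degrees for a turn. A row lasts 1/12 s, in which the tool goes at most 41.7 mm and 7.16 degrees, less where a joint would pass 70% of its speed; a pose out of reach is approached as far as the arm can. A call with a number of a shift or a turn outside -1 to 1 is refused whole. A call with a gripper value outside its range is refused whole. The fingers move at their own pace and stop on an object; FORCE is the grip in N (left out, the last holds). Time passes only in rows, so rows that do not move let the fingers close. It gives the time, the measured TCP pose, the force, the opening and the grip force at its end, in the units of the state.
- read_state(): the state, without advancing time (a new reading comes with each control period).
- imaging.get_image(name): name is "scene" or "top"; returns a dict with "color" (384x512x3 uint8, red, green, blue), "fx", "fy", "cx", "cy" (pixels), "pose" (4x4, takes a point from camera to world coordinates). Camera axes: x right, y down, z forward; pixel columns grow to the right and rows downward; lengths in m; the calibration is good to about 2 mm. A picture is of the moment at which its call begins. There is no depth.
- bot.finish_job(): hands the job in; it is judged then, once.
The state is a dict: "t": time; "joints": joint angles; "qvel": joint speeds; "tau": joint torques, N m; "tcp_pos": TCP position; "ee_rot": TCP orientation; "contact_force": force on the tool from outside, world axes, zero at the start; "torque": the same for the moment, N m; "finger_gap": opening from 0.0 (shut) to 1.0 (fully open); "grasp_force": force on a finger pad.
Only numpy, scipy, OpenCV 4.12 (cv2) and the standard library are available. Lean on these libraries where they do the work, as an engineer would, in place of code of your own. Each camera call takes 0.05 s, during which the arm holds its last target. There are 200 camera calls.

## Task

Lift the lid off the small pan and lay it aside on the counter, then carry the pan level to the larger bowl, tip the boiled egg into it gently from just above the rim (the egg is hot: never touch it), and stand the pan back level on its cork trivet. Then put the lid on the bowl, centred so that it covers it, to keep the egg warm. Leave the bowl where it is and do not disturb anything else on the counter.

Things in the scene. Friction and masses are not known exactly. Their poses are not given: they have to be found in the camera images.
- trivet: round flat cork trivet fixed on the counter, 130 mm across, 12 mm thick; origin at the centre of its underside, on the counter. The small pan starts on its middle.
- pan: small steel milk pan, loose, 0.24 kg: 64 mm high, outside radius 36 mm at the foot, 58 mm at the rim, straight sloping sides, wall 4 mm, floor 5 mm, no lip. Origin: centre of its underside, z up through its mouth. A straight round black handle, 18 mm thick, runs level along the pan's own -x, from 54 to 170 mm from the axis, its centre line 50 mm above the underside.
- pan_grip (a point): a point on the centre line of the pan's handle, 118 mm from the pan's axis (pan frame -118, 0, 50 mm); axes as the pan's
- egg: brown boiled hen's egg, 56 mm long, 43 mm thick, 60 g, loose, lying inside the pan under the lid; origin at its middle; its x axis is the egg's long axis
- lid: flat round steel lid, loose, 0.14 kg, fits pan and bowl alike; starts on the pan. Disc radius 68 mm, 4 mm thick; below it a solid plug, radius 47 mm, 6 mm deep, goes inside the rim; on top a round black knob 22 mm thick. Origin: centre of the plug's underside, z up: disc from 6 to 10 mm, knob from 10 to 42 mm. On a rim its origin is 6 mm below the rim.
- bowl: the larger white bowl, loose, 0.38 kg, mouth up and empty: 62 mm high, rim radius 58 mm outside and 54 mm inside, foot radius 34 mm, floor 5 mm; origin at the centre of its underside
- mill: bystander: dark wooden pepper mill, 54 mm thick, 130 mm tall; origin at the centre of its foot
- ramekin: bystander: small white ramekin, 76 mm across, 45 mm high, much smaller than the bowl; origin at the centre of its underside
- mug: bystander: white mug, 80 mm across, 92 mm high, its ear along its own +y reaching some 75 mm from the axis; origin at the centre of its underside
- jar: bystander: amber jar with steel cap, 72 mm across, 105 mm high; origin at the centre of its underside
- spice: bystander: small glass jar with black cap, 44 mm across, 90 mm high; origin at the centre of its underside
- butter: bystander: white butter dish, 75 x 50 mm, 42 mm high; origin at the centre of its underside
- oil: bystander: tall green oil bottle, 60 mm across, 190 mm high; origin at the centre of its underside
- salt: bystander: white salt shaker with steel cap, 42 mm across, 75 mm high; origin at the centre of its underside
Not all that is in view belongs to the job. Of the things shaped like the trivet, the cork one is meant.

How it is judged:
By the outcome, as a careful person would: the job done as asked, in the order asked, and still so for the second after the job is handed in, with the robot touching nothing.
It also fails if it takes over 72 s, if anything falls off the work surface, if the arm or the gripper's body presses on something with over 40 N, if the wrist force passes 120 N, or if a joint passes its speed limit or range.

## Working session

There is one attempt and no reset: what is moved stays moved. The work goes in short steps, Python scripts to look and compute and a shell command to move; the robot and the scene stay as the last step left them, time stands still between calls to the robot, and variables do not carry over. Pictures are saved under pics/ and viewed, at most 10 in all, crops included, and the job is handed in when it is done.

```bash
mkdir -p pics
python3 - <<'E'
from workcell import read_state, imaging
import cv2,pickle
for n in("scene","top"):
    im=imaging.get_image(n);pickle.dump(im,open(f"pics/{n}0.pkl","wb"))
    cv2.imwrite(f"pics/{n}0.png",im["color"][:,:,::-1]);print(n,im["fx"],im["fy"],im["cx"],im["cy"],im["pose"])
print(read_state())
E
```

```text
scene 490.4592286226157 490.4592286226157 265.79125474841396 192.7547763328341 [[ 0.29427698  0.61765384 -0.72931803  1.60846587]
 [ 0.95571242 -0.19325495  0.2219601  -0.32919212]
 [-0.00384981 -0.76233605 -0.64716994  1.01381029]
 [ 0.          0.          0.          1.        ]]
top 373.10785205721504 373.10785205721504 254.53912259988957 199.86523210572636 [[ 0.02190063 -0.98597099  0.16547376  0.36920257]
 [-0.99959073 -0.01854798  0.02177926 -0.00893027]
 [-0.01840451 -0.16588301 -0.98597368  1.06158952]
 [ 0.          0.          0.          1.        ]]
{'t': 0.1, 'joints': array([ 1.22421683e+00,  1.16439740e-01,  1.44222409e+00,  6.69809541e-06,
        1.58400328e+00, -3.78138081e-02]), 'qvel': array([ 0.00099053, -0.00206573, -0.00095569, -0.00114681, -0.00012605,
        0.00092381]), 'tau': array([ 1.46724768e-03, -7.33661342e+01, -6.33788753e+01, -7.51751600e-06,
        5.22432412e-03,  1.28913234e-05]), 'tcp_pos': array([0.20507634, 0.64290719, 0.23411892]), 'ee_rot': array([ 1.53770251e-01,  9.88106483e-01, -5.26695383e-04, -1.05905837e-04]), 'contact_force': array([ 0.10302751, -0.38370116, -0.50400347]), 'torque': array([-0.00079803,  0.00582779,  0.01848568]), 'grasp_force': 0.0, 'finger_gap': 0.9997048196272917}
```

View pics/top0.png

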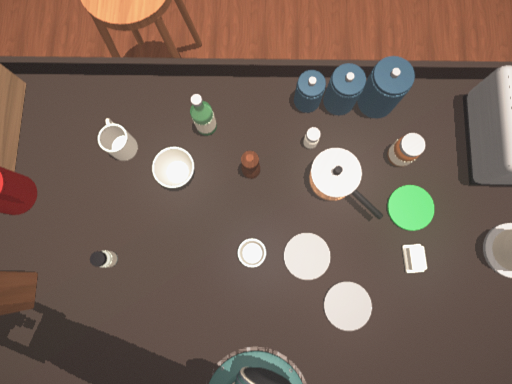

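View pics/scene0.png

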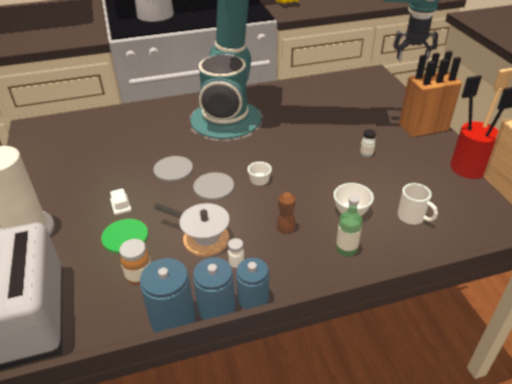

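The top view shows the pan with its lid at (336,172) and its handle running to (380,215). The bowl is at (173,168), the mill at (251,164), the ramekin at (252,253) and the mug at (118,142). The flat discs at (307,256), (348,306) and (411,207) are decoys. The area around (170,260) is free. The scene view agrees: lid at (205,222), bowl at (353,202). Next I'll measure.

```bash
cat > h.py <<'E'
import numpy as np,cv2
from scipy.optimize import least_squares
def plane(im,px,z):
    px=np.atleast_2d(np.asarray(px,float)); P=im["pose"]
    d=np.c_[(px[:,0]-im["cx"])/im["fx"],(px[:,1]-im["cy"])/im["fy"],np.ones(len(px))]@P[:3,:3].T
    return (P[:3,3]+d*((z-P[2,3])/d[:,2])[:,None])[:,:2]
def proj(im,p):
    P=im["pose"];q=(np.atleast_2d(p)-P[:3,3])@P[:3,:3]
    return np.c_[q[:,0]/q[:,2]*im["fx"]+im["cx"],q[:,1]/q[:,2]*im["fy"]+im["cy"]]
def circ(xy,r=None):
    f=lambda p:np.hypot(xy[:,0]-p[0],xy[:,1]-p[1])-(r or p[2])
    s=least_squares(f,[*xy.mean(0),r or .06],loss="soft_l1",f_scale=.001)
    return s.x,np.sqrt(np.mean(s.fun**2))
def blob(mask,near,maxd=25):
    cs,_=cv2.findContours(mask.astype(np.uint8),cv2.RETR_EXTERNAL,cv2.CHAIN_APPROX_NONE)
    cs=[c for c in cs if cv2.contourArea(c)>30]
    return max([c for c in cs if np.hypot(*(c[:,0].mean(0)-near))<maxd],key=cv2.contourArea)[:,0]
E
python3 - <<'E'
import pickle,cv2,numpy as np
from h import *
T=pickle.load(open("pics/top0.pkl","rb"));S=pickle.load(open("pics/scene0.pkl","rb"))
def m(im,v=130,s=60):
    h=cv2.cvtColor(im["color"],cv2.COLOR_RGB2HSV);return (h[...,2]>v)&(h[...,1]<s)
for n,im,near,z in(("lidT",T,(336,172),.08),("lidS",S,(205,222),.08),("bowlT",T,(173,168),.062),("bowlS",S,(353,202),.062),("ramT",T,(252,253),.045),("mugT",T,(115,138),.092)):
    c=blob(m(im),near); print(n,len(c),c.min(0),c.max(0),circ(plane(im,c,z)))
c=S["color"].astype(float);h=cv2.cvtColor(T["color"],cv2.COLOR_RGB2HSV)
for n,p,z in(("mill",(250,156),.13),("oil",(197,100),.19),("salt",(313,132),.075),("jar",(412,144),.105),("spice",(98,259),.09),("butter",(415,258),.042),("green",(411,207),0),("knob",(338,171),.112),("hEnd",(380,215),.062),("grey1",(307,256),.0),("grey2",(348,306),0)):
    print(n,plane(T,[p],z)[0].round(3))
for i,(im,a) in enumerate(((T,(290,125,130,110)),(S,(130,180,130,80)))):
    x,y,w,hh=a;cv2.imwrite(f"pics/c{i}.png",np.clip(cv2.resize(im["color"][y:y+hh,x:x+w,::-1],None,fx=6,fy=6 if i else 5.4,interpolation=cv2.INTER_CUBIC)*1.6,0,255).astype(np.uint8))
E
```

```text
lidT 142 [310 147] [362 196] (array([ 0.61557418, -0.2053033 ,  0.0682469 ]), np.float64(0.0007994494295857385))
lidS 128 [179 202] [229 244] (array([ 0.61573544, -0.20536023,  0.07102956]), np.float64(0.00832606491594564))
bowlT 119 [152 146] [194 187] (array([0.62652481, 0.24206691, 0.05882687]), np.float64(0.0008185684281785079))
bowlS 109 [333 182] [374 214] (array([0.62583153, 0.24077924, 0.06290107]), np.float64(0.008246404177199068))
ramT 82 [237 238] [266 267] (array([0.39604488, 0.01822188, 0.03897298]), np.float64(0.000792896976971606))
mugT 109 [ 97 118] [137 160] (array([0.69082892, 0.39146783, 0.05482705]), np.float64(0.009177036638207434))
mill [0.64  0.026]
oil [0.765 0.159]
salt [ 0.728 -0.144]
jar [ 0.687 -0.401]
spice [0.369 0.415]
butter [ 0.39 -0.42]
green [ 0.535 -0.433]
knob [ 0.609 -0.204]
hEnd [ 0.502 -0.324]
grey1 [ 0.39  -0.136]
grey2 [ 0.257 -0.248]
```

View pics/c0.png

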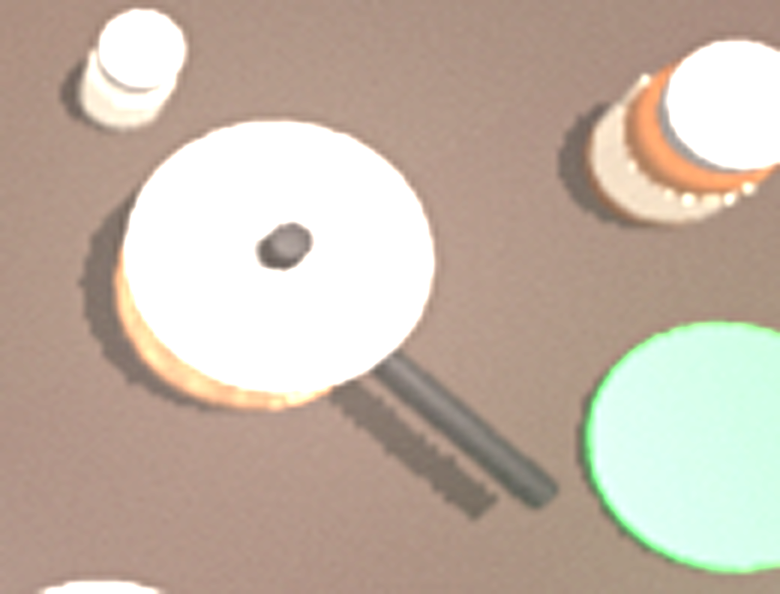

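The top view gives lid (0.6156, -0.2053), bowl (0.6265, 0.242), and a handle running toward (-0.69, -0.72). The crop confirms the handle end at about px (380,216). Moving to the lid.

```bash
python3 -m handwheel '{"offset":[[-0.135,-0.142,0],[-0.135,-0.142,0],[-0.135,-0.142,0],[-0.135,-0.142,0],[-0.135,-0.142,0],[-0.135,-0.142,0],[-0.135,-0.142,0],[-0.135,-0.142,0],[-0.135,-0.142,0],[-0.135,-0.142,0],[-0.135,-0.142,0],[-0.135,-0.142,0],[-0.135,-0.142,0],[-0.135,-0.142,0],[-0.135,-0.142,0],[-0.135,-0.142,0],[-0.135,-0.142,0],[-0.135,-0.142,0],[-0.135,-0.142,0],[-0.135,-0.142,0]],"turn":[[0,0,0],[0,0,0],[0,0,0],[0,0,0],[0,0,0],[0,0,0],[0,0,0],[0,0,0],[0,0,0],[0,0,0],[0,0,0],[0,0,0],[0,0,0],[0,0,0],[0,0,0],[0,0,0],[0,0,0],[0,0,0],[0,0,0],[0,0,0]],"jaw":[0,0,0,0,0,0,0,0,0,0,0,0,0,0,0,0,0,0,0,0]}' 60
cat > s.py <<'E'
import sys,json,numpy as np
from workcell import read_state
from scipy.spatial.transform import Rotation as R
s=read_state();Q=R.from_quat(s["ee_rot"])
open("log.jsonl","a").write(json.dumps({k:np.asarray(s[k]).tolist() for k in("joints","tcp_pos","ee_rot")})+"\n")
print("t",round(s["t"],2),"tcp",s["tcp_pos"].round(4),"j",s["joints"].round(3),"F",s["contact_force"].round(1),"gap",round(s["finger_gap"],3),"gf",round(s["grasp_force"],1))
print("R",Q.as_matrix().round(4).tolist())
if len(sys.argv)>3:
    d=Q.inv().apply(np.array(list(map(float,sys.argv[1:4])))-s["tcp_pos"]);print("offset total (fullscale)",(d/.2).round(4),"rows",np.linalg.norm(d)/.04)
if len(sys.argv)>12:
    M=R.from_matrix(np.array(list(map(float,sys.argv[4:13]))).reshape(3,3));v=(Q.inv()*M).as_rotvec()/(np.pi/2);print("turn total",v.round(4),"rows",np.linalg.norm(v)/.0775)
E
python3 s.py 0.6156 -0.2053 0.2
```

```text
t: 1.77
tcp_pos: [0.5473, -0.0643, 0.2346]
ee_rot: [0.154, 0.988, 0.0, -0.0]
contact_force: [0.3, 1.0, -0.7]
finger_gap: 0.996
grasp_force: 0.0
t 1.77 tcp [ 0.5473 -0.0643  0.2346] j [-0.163 -0.155  1.709  0.     1.588 -1.425] F [ 0.3  1.  -0.7] gap 0.996 gf 0.0
R [[-0.9526, 0.3042, -0.0002], [0.3042, 0.9526, 0.0001], [0.0002, 0.0, -1.0]]
offset total (fullscale) [-0.5399 -0.5679  0.1728] rows 4.0120157204049285
```

```bash
python3 -m handwheel '{"offset":[[-0.135,-0.142,0.04],[-0.135,-0.142,0.04],[-0.135,-0.142,0.04],[-0.135,-0.142,0.05],[0,0,0.1],[0,0,0.1],[0,0,0]],"turn":[[0,0,0],[0,0,0],[0,0,0],[0,0,0],[0,0,0],[0,0,0],[0,0,0]],"jaw":[0.3,0.3,0.3,0.3,0.3,0.3,0.3]}' 60; python3 s.py 0.6156 -0.2053 0.109
```

```text
t: 2.35
tcp_pos: [0.6139, -0.2034, 0.1558]
ee_rot: [0.154, 0.988, 0.001, -0.003]
contact_force: [-1.5, 0.5, -1.1]
finger_gap: 0.702
grasp_force: 0.0
t 2.35 tcp [ 0.6139 -0.2034  0.1558] j [-0.359  0.091  1.598 -0.     1.46  -1.62 ] F [-1.5  0.5 -1.1] gap 0.702 gf 0.0
R [[-0.9524, 0.3049, -0.0061], [0.3049, 0.9524, 0.0023], [0.0065, 0.0003, -1.0]]
offset total (fullscale) [-0.0125 -0.0066  0.2338] rows 1.1712403665749298
```

```bash
python3 -m handwheel '{"offset":[[-0.002,0,0.09],[0,0,0.09],[0,0,0.06],[0,0,0],[0,0,0],[0,0,0],[0,0,0],[0,0,0],[0,0,0],[0,0,0]],"turn":[[0,0,0],[0,0,0],[0,0,0],[0,0,0],[0,0,0],[0,0,0],[0,0,0],[0,0,0],[0,0,0],[0,0,0]],"jaw":[0.3,0.3,0.3,0.3,0.6,1,1,1,1,1]}' 60; python3 s.py 0.6156 -0.2053 0.109
```

```text
t: 3.18
tcp_pos: [0.6168, -0.2037, 0.1155]
ee_rot: [0.154, 0.988, -0.0, 0.002]
contact_force: [-0.6, 1.0, 10.7]
finger_gap: 0.003
grasp_force: 6.0
t 3.18 tcp [ 0.6168 -0.2037  0.1155] j [-0.358  0.115  1.638  0.     1.385 -1.62 ] F [-0.6  1.  10.7] gap 0.003 gf 6.0
R [[-0.9527, 0.3038, 0.0037], [0.3038, 0.9527, -0.0013], [-0.0039, -0.0001, -1.0]]
offset total (fullscale) [ 0.0033 -0.0096  0.0326] rows 0.17057901137261905
```

```bash
cat > snap.py <<'E'
import sys,cv2,pickle,numpy as np
from workcell import imaging
n,x,y,w,h,f,out=sys.argv[1:8];x,y,w,h=map(int,(x,y,w,h))
im=imaging.get_image(n);pickle.dump(im,open(f"pics/{out}.pkl","wb"))
cv2.imwrite(f"pics/{out}.png",cv2.resize(im["color"][y:y+h,x:x+w,::-1],None,fx=float(f),fy=float(f),interpolation=cv2.INTER_CUBIC))
E
python3 snap.py scene 130 130 150 120 5 a1
```

```text
(no output)
```

View pics/a1.png

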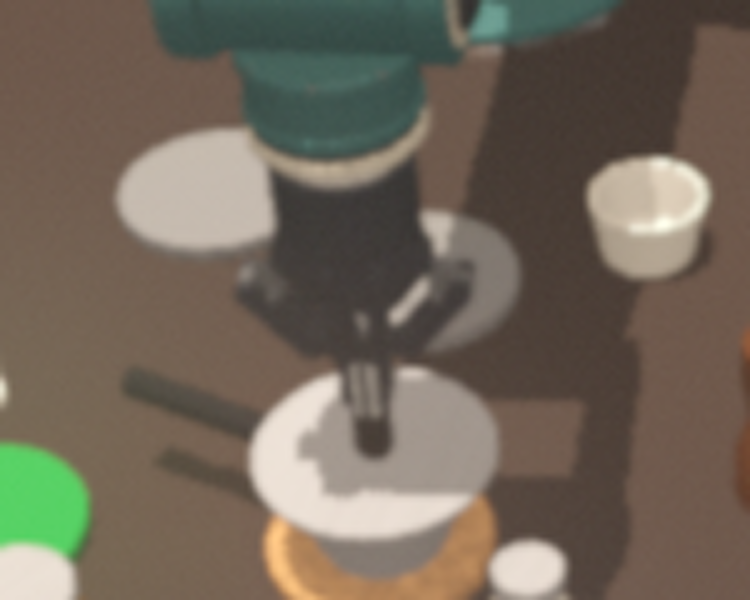

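The fingers are shut with the knob seemingly not between them. I'll compare projections with the picture.

Run:
```python
import pickle,numpy as np
from h import *
S=pickle.load(open("pics/a1.pkl","rb"));T=pickle.load(open("pics/top0.pkl","rb"))
for n,p in(("tip",(.6168,-.2037,.0905)),("tcp",(.6168,-.2037,.1155)),("ktop",(.6156,-.2053,.112)),("kbase",(.6156,-.2053,.08))):
    q=proj(S,p)[0];print(n,((q-[130,130])*5).round(),"top",proj(T,p)[0].round(1))
S0=pickle.load(open("pics/scene0.pkl","rb"))
for im,(x,y) in((S0,(190,200)),(T,(325,160))):
    g=im["color"][y:y+28,x:x+28].max(2);print("\n".join(" ".join(f"{v:3d}" for v in r) for r in g[::1,::1][4:24,4:24]))
m=(cv2.cvtColor(S["color"],cv2.COLOR_RGB2HSV)[...,1]<50)&(S["color"].max(2)>100)
```

```text
tip [373. 436.] top [336.3 170.1]
tcp [369. 402.] top [338.2 167.7]
ktop [366. 406.] top [338.6 168.5]
kbase [371. 449.] top [336.2 171.5]
137 153 162 174 186 203 210 212 213 215 217 219 222 221 220 219 218 215 210 201
181 203 213 215 219 226 229 229 229 228 230 231 232 232 232 231 231 230 228 225
217 227 229 229 230 231 232 232 231 231 232 233 234 234 234 233 233 232 231 232
230 231 232 232 232 231 231 231 229 228 229 232 233 234 233 233 232 232 232 232
233 232 232 232 232 231 229 223 215 209 211 220 228 232 233 233 232 232 232 232
233 232 232 232 231 226 215 199 177 164 166 184 206 224 231 232 231 232 232 232
233 232 232 232 229 215 187 153 126 114 115 131 169 209 227 231 231 232 232 231
232 232 232 231 226 202 158 116 100  97  96 101 132 186 218 230 231 231 231 231
232 232 232 231 225 196 144 105  96  97  95  94 113 169 213 228 231 232 231 231
233 232 232 231 225 195 142 103  96  96  94  91 107 161 210 228 231 232 231 230
232 232 232 231 225 197 145 101  90  90  91  87 100 153 208 227 231 231 230 230
232 232 232 232 228 206 158 104  88  86  87  86  94 148 207 227 231 230 230 230
2
[... 1538 characters left out ...]
 247 224 215 188 246 250 250 248 247 247 247 247 247 247 247
247 247 247 247 248 249 249 250 248 250 249 248 247 247 247 247 247 247 247 247
247 247 247 247 247 247 247 248 248 247 247 247 247 247 247 247 247 247 247 247
247 247 247 247 247 247 247 247 247 247 247 247 247 247 247 247 247 247 247 247
247 247 247 247 247 247 247 247 247 247 247 247 247 247 247 247 247 247 247 247
247 247 247 247 247 247 247 247 247 247 247 247 247 247 247 247 247 247 247 247
247 247 247 247 247 247 247 247 247 247 247 247 247 247 247 247 247 247 247 247
247 247 247 247 247 247 247 247 247 247 247 247 247 247 247 247 247 247 247 247
247 247 247 247 247 247 247 247 247 247 247 247 247 247 247 247 247 247 247 247
```

```bash
python3 -m handwheel '{"offset":[[0,0,0],[0,0,0],[0,0,0],[0,0,-0.1],[0,0,-0.15],[0,0,-0.2],[0,0,-0.2],[-0.1,0.2,-0.1],[-0.1,0.2,0],[0,0.2,0],[0,0.2,0],[0,0,0]],"turn":[[0,0,0],[0,0,0],[0,0,0],[0,0,0],[0,0,0],[0,0,0],[0,0,0],[0,0,0],[0,0,0],[0,0,0],[0,0,0],[0,0,0]],"jaw":[0.4,0.4,0.4,0.4,0.4,0.4,0.4,0.4,0.4,0.4,0.4,0.4]}' 60; python3 s.py 0.6156 -0.2053 0.109; python3 snap.py top 285 120 120 100 6 a2
python3 - <<'E'
import pickle,cv2
from h import *
T=pickle.load(open("pics/a2.pkl","rb"))
h=cv2.cvtColor(T["color"],cv2.COLOR_RGB2HSV);c=blob((h[...,2]>130)&(h[...,1]<60),(336,172));print(circ(plane(T,c,.08)))
E
```

```text
t: 4.23
tcp_pos: [0.6971, -0.0642, 0.2596]
ee_rot: [0.152, 0.988, 0.001, -0.0]
contact_force: [0.1, -0.7, -0.7]
finger_gap: 0.596
grasp_force: 0.0
t 4.23 tcp [ 0.6971 -0.0642  0.2596] j [-0.129  0.165  1.347  0.002  1.629 -1.395] F [ 0.1 -0.7 -0.7] gap 0.596 gf 0.0
R [[-0.954, 0.2999, -0.0001], [0.2999, 0.954, 0.0017], [0.0006, 0.0016, -1.0]]
offset total (fullscale) [ 0.1765 -0.7964  0.7517] rows 5.546107891883775
(array([ 0.61479209, -0.2044954 ,  0.06903939]), np.float64(0.021471881601315686))
```

View pics/a2.png

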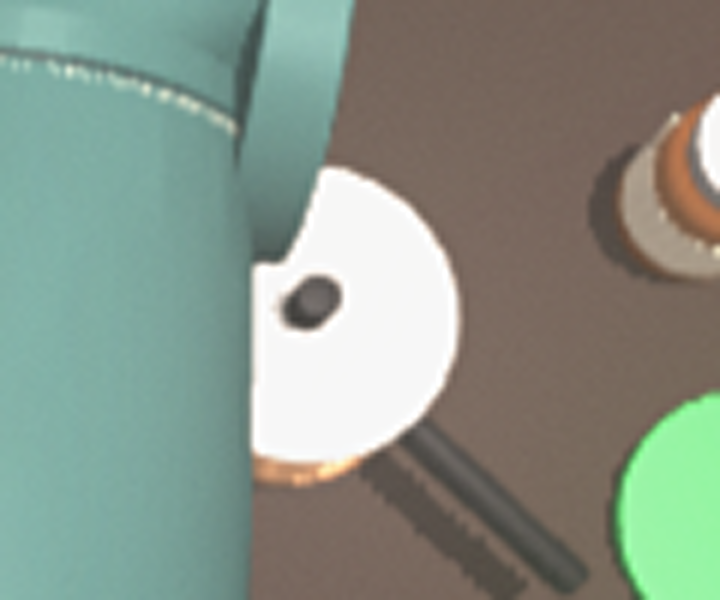

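The crop shows the lid and knob unmoved, with the knob at crop (312,302), so the fingers must have closed on top of it. I'll check where the fingertips really are relative to the reported TCP.

```bash
python3 snap.py scene 0 0 1 1 1 a3
python3 - <<'E'
import pickle,cv2,numpy as np
from h import *
from workcell import read_state
from scipy.spatial.transform import Rotation as R
S=pickle.load(open("pics/a3.pkl","rb"));s=read_state();Q=R.from_quat(s["ee_rot"]).as_matrix();p=s["tcp_pos"]
q=proj(S,p)[0];x0,y0=(q-[60,60]).astype(int)
I=cv2.resize(S["color"][y0:y0+110,x0:x0+120,::-1],None,fx=5,fy=5,interpolation=cv2.INTER_CUBIC);I=np.clip(I*1.5,0,255).astype(np.uint8)
for k,c in((0,(0,0,255)),(.025,(0,255,0)),(.038,(255,0,255))):
  for y in(-.025,.025):
    u=((proj(S,p+Q@[0,y,k])[0]-[x0,y0])*5).astype(int);cv2.circle(I,tuple(int(v) for v in u),4,c,-1)
cv2.imwrite("pics/a3.png",I)
E
```

```text
(no output)
```

View pics/a3.png

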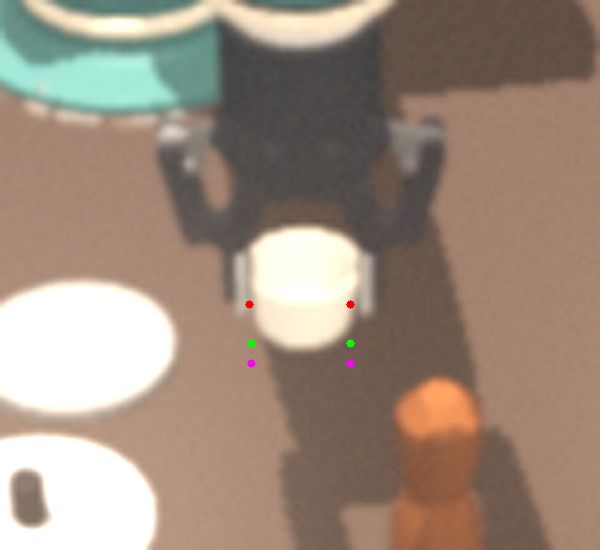

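The picture shows the real fingertips at about the reported TCP level (only ~0–4 mm ahead, not 25). I'll go about 21 mm lower than nominal.

```bash
python3 -m handwheel '{"offset":[[0.044,-0.199,0.04],[0.044,-0.199,0.04],[0.044,-0.199,0.04],[0.044,-0.199,0.04],[0,0,0.18],[0,0,0.18],[0,0,0.15],[0,0,0.1],[0,0,0.06],[0,0,0.025],[0,0,0],[0,0,0],[0,0,0],[0,0,0],[0,0,0],[0,0,0],[0,0,0]],"turn":[[0,0,0],[0,0,0],[0,0,0],[0,0,0],[0,0,0],[0,0,0],[0,0,0],[0,0,0],[0,0,0],[0,0,0],[0,0,0],[0,0,0],[0,0,0],[0,0,0],[0,0,0],[0,0,0],[0,0,0]],"jaw":[0.4,0.4,0.4,0.4,0.4,0.4,0.4,0.4,0.4,0.4,0.4,0.6,1,1,1,1,1]}' 60; python3 s.py 0.6152 -0.205 0.088
```

```text
t: 5.75
tcp_pos: [0.6147, -0.2108, 0.0906]
ee_rot: [0.154, 0.988, 0.0, 0.001]
contact_force: [1.1, 2.9, 7.0]
finger_gap: 0.236
grasp_force: 58.5
t 5.75 tcp [ 0.6147 -0.2108  0.0906] j [-3.700e-01  1.340e-01  1.659e+00  1.000e-03  1.346e+00 -1.632e+00] F [1.1 2.9 7. ] gap 0.236 gf 58.5
R [[-0.9528, 0.3036, 0.0026], [0.3036, 0.9528, -0.0003], [-0.0026, 0.0005, -1.0]]
offset total (fullscale) [0.0063 0.0286 0.0131] rows 0.16059557492147106
```

```bash
python3 -m handwheel '{"offset":[[0,0,-0.03],[0,0,-0.08],[0,0,-0.15],[0,0,-0.18],[0,0,-0.1],[0.065,0.068,0],[0.13,0.136,0],[0.13,0.136,0],[0.13,0.136,0],[0.13,0.136,0],[0.13,0.136,0],[0.13,0.136,0],[0.13,0.136,0],[0.13,0.136,0],[0.13,0.136,0],[0.13,0.136,0],[0.13,0.136,0],[0.13,0.136,0],[0.065,0.068,0],[0,0,0]],"turn":[[0,0,0],[0,0,0],[0,0,0],[0,0,0],[0,0,0],[0,0,0],[0,0,0],[0,0,0],[0,0,0],[0,0,0],[0,0,0],[0,0,0],[0,0,0],[0,0,0],[0,0,0],[0,0,0],[0,0,0],[0,0,0],[0,0,0],[0,0,0]],"jaw":[1,1,1,1,1,1,1,1,1,1,1,1,1,1,1,1,1,1,1,1]}' 60; python3 s.py 0.40 0.23 0.018
python3 - <<'E'
import cv2,pickle,numpy as np
from workcell import imaging
from h import *
im=imaging.get_image("top");pickle.dump(im,open("pics/b.pkl","wb"))
a=cv2.resize(im["color"][125:235,290:420,::-1],None,fx=3,fy=3,interpolation=cv2.INTER_CUBIC)
S=imaging.get_image("scene");pickle.dump(S,open("pics/bS.pkl","wb"))
b=cv2.resize(S["color"][110:250,130:390,::-1],None,fx=2.3,fy=2.3,interpolation=cv2.INTER_CUBIC)
c=np.zeros((600,800,3),np.uint8);c[:a.shape[0]-75,:a.shape[1]]=a[:-75];c[260:260+b.shape[0],:b.shape[1]]=b
cv2.imwrite("pics/b.png",c)
E
```

```text
t: 7.42
tcp_pos: [0.3976, 0.2312, 0.1975]
ee_rot: [0.152, 0.988, 0.0, 0.0]
contact_force: [0.8, -0.4, -1.9]
finger_gap: 0.236
grasp_force: 58.9
t 7.42 tcp [0.3976 0.2312 0.1975] j [ 0.471 -0.358  1.933  0.     1.565 -0.795] F [ 0.8 -0.4 -1.9] gap 0.236 gf 58.9
R [[-0.9538, 0.3006, 0.0005], [0.3006, 0.9538, 0.0007], [-0.0003, 0.0008, -1.0]]
offset total (fullscale) [-0.0129 -0.0028  0.8976] rows 4.488477029209653
```

View pics/b.png

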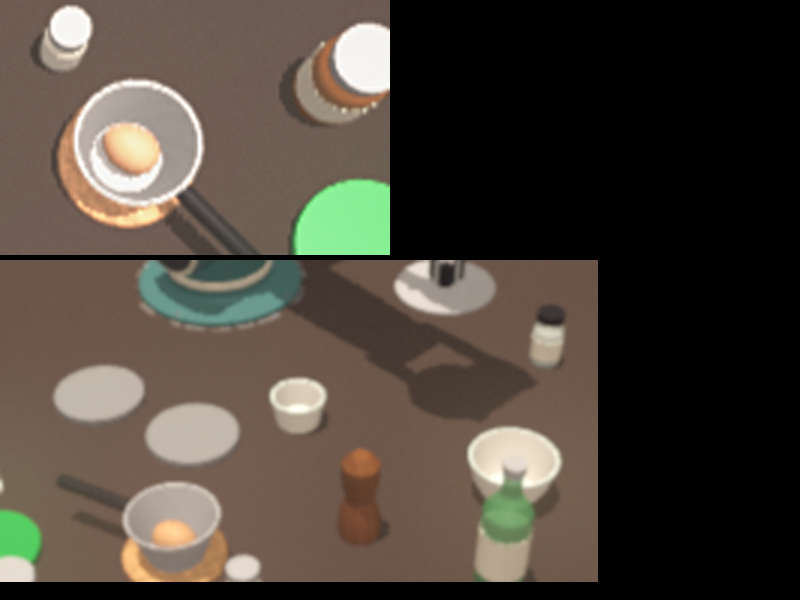

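Lid held level; the pan with the egg is in the top crop at (138,143), and the handle is visible. Setting the lid down.

```bash
python3 -m handwheel '{"offset":[[0,0,0.15],[0,0,0.19],[0,0,0.19],[0,0,0.15],[0,0,0.1],[0,0,0.05],[0,0,0.03],[0,0,0.01],[0,0,0]],"turn":[[0,0,0],[0,0,0],[0,0,0],[0,0,0],[0,0,0],[0,0,0],[0,0,0],[0,0,0],[0,0,0]],"jaw":[1,1,1,1,1,1,1,1,1]}' 60; python3 s.py 0.40 0.23 0.0206
python3 - <<'E'
import pickle,cv2
from h import *
T=pickle.load(open("pics/b.pkl","rb"));h=cv2.cvtColor(T["color"],cv2.COLOR_RGB2HSV)
# pan rim: grey low-sat vs counter; cork by hue
m=((h[...,1]<60)&(h[...,2]>110))
try:
    c=blob(m,(336,172),30);print("rim n",len(c),c.min(0),c.max(0),circ(plane(T,c,.076)),circ(plane(T,c,.076),.058))
except Exception as e:print(e)
k=((h[...,0]>5)&(h[...,0]<25)&(h[...,1]>90)&(h[...,2]>110));k[:,:300]=0;k[:150]=0;k[215:]=0;k[:,375:]=0
cs,_=cv2.findContours(k.astype(np.uint8),cv2.RETR_EXTERNAL,cv2.CHAIN_APPROX_NONE);c=max(cs,key=cv2.contourArea)[:,0];c=cv2.convexHull(c)[:,0]
c=c[(c[:,1]-c[:,0]>-150)];w=plane(T,c,.012);print("trivet",len(c),circ(w),circ(w,.065))
g=h[...,2][180:225,345:390];d=(g<42);ys,xs=np.nonzero(g<45)
print(np.median(h[180:225,345:390,2]),len(xs));
for r in range(185,224,3):print(r," ".join(f"{v:3d}" for v in h[r,345:390,2]))
E
```

```text
t: 8.27
tcp_pos: [0.3999, 0.2285, 0.0237]
ee_rot: [0.154, 0.988, 0.0, 0.0]
contact_force: [-0.2, 0.2, -1.8]
finger_gap: 0.236
grasp_force: 58.9
t 8.27 tcp [0.3999 0.2285 0.0237] j [ 0.464 -0.223  2.121 -0.     1.243 -0.798] F [-0.2  0.2 -1.8] gap 0.236 gf 58.9
R [[-0.9525, 0.3044, 0.0009], [0.3044, 0.9525, 0.0003], [-0.0007, 0.0006, -1.0]]
offset total (fullscale) [0.0016 0.0074 0.0153] rows 0.08540009914427588
rim n 124 [315 151] [358 193] (array([ 0.61625831, -0.2055554 ,  0.0581856 ]), np.float64(0.0010015170584979918)) (array([ 0.61626763, -0.20556877,  0.058     ]), np.float64(0.0010145636118930876))
trivet 12 (array([ 0.6127093 , -0.2046368 ,  0.06497819]), np.float64(0.00021536488671809582)) (array([ 0.61272931, -0.20465626,  0.065     ]), np.float64(0.00021550079788593173))
110.0 0
185 167 168 164 164 162 174 243 254 248 145 111 111 112 112 113 111 111 112 112 112 112 112 112 111 109 112 111 109 110 110 111 111 111 110 112 111 110 112 111 108 109 110 109 108 107
188 169 183 210 243 240 187 137  95  78  78  95 109 113 113 111 111 112 111 112 111 110 112 110 112 112 110 111 109
[... 1392 characters left out ...]
 111 111 112 111 100  80  76  75  76  76  76  74  77  92 107 111  99  75  61  65  69  76  83  80  74  68  78  98 108 109 109 110 109 107  76 116 228
215 112 112 111 110 112 110 112 110 112 111 109 110 111 111 109  99  99  78  74  74  75  74  74  76  92 107 111  99  72  62  61  68  73  78  79  74  68  79 107 109 109 111 107  79 113
218 111 111 112 112 113 110 111 112 109 110 109 111 111 109 111 110 111 109  99  79  74  74  74  74  74  72  80 107 111 109  97  72  61  62  71  84 100 110 110 110 109 109 110 110 107
221 113 111 111 111 113 110 111 109 109 110 110 111 109 108 111 109 109 111 108 111 109 107  81  76  98 109 109 110 109 108 110 108 108 109 110 108 111 109 110 109 108 110 107 110 109
```

```bash
python3 -m handwheel '{"offset":[[0,0,0.012],[0,0,0.006],[0,0,0],[0,0,0],[0,0,0],[0,0,0],[0,0,-0.06],[0,0,-0.15],[0,0,-0.19],[0,0,-0.19],[0,0,-0.19],[0,0,0]],"turn":[[0,0,0],[0,0,0],[0,0,0],[0,0,0],[0,0,0],[0,0,0],[0,0,0],[0,0,0],[0,0,0],[0,0,0],[0,0,0],[0,0,0]],"jaw":[1,1,1,0.4,0.4,0.4,0.4,0.4,0.4,0.4,0.4,0.4]}' 60; python3 s.py 0.40 0.23 0.0206
python3 - <<'E'
import pickle,json
from h import *
from scipy.spatial.transform import Rotation as R
T=pickle.load(open("pics/b.pkl","rb"))
a,b=plane(T,[(356.15,194),(371.2,209)],.062);e=plane(T,[(380.5,217)],.062)[0];u=(a-b)/np.linalg.norm(a-b);c=np.array([.6163,-.2056])
print("u",u,np.degrees(np.arctan2(u[1],u[0])),"perp off of pan centre",np.cross(u,c-a),"end",e,"dist",np.dot(c-e,u),"grip118",c-.118*u)
L=[json.loads(l) for l in open("log.jsonl")]
for l in L:
    j=l["joints"];p=np.array(l["tcp_pos"]);z=R.from_quat(l["ee_rot"]).as_matrix()[:,2]
    c1,s1=np.cos(j[0]),np.sin(j[0]);print(np.round([c1*p[0]+s1*p[1],-s1*p[0]+c1*p[1],p[2]],4),np.round(j,3))
def f(q):
    a1,h,l2,a3,l3,d6=q;r=[]
    for l in L:
        j=l["joints"];p=np.array(l["tcp_pos"]);z=R.from_quat(l["ee_rot"]).as_matrix()[:,2]
        c1,s1=np.cos(j[0]),np.sin(j[0]);w=p-.0*z;A=j[1];B=j[1]+j[2]
        rad=a1+l2*np.sin(A)+l3*np.sin(B)-a3*np.cos(B)*-1;hh=h+l2*np.cos(A)+l3*np.cos(B)-a3*np.sin(B)
        r+=[rad-(c1*w[0]+s1*w[1]),hh-d6-w[2]]
    return r
for d6 in(.2,):
    s=least_squares(lambda q:f([*q,d6]),[.1,.4,.5,0,.5]);print(s.x,np.abs(s.fun).max())
E
```

```text
t: 9.27
tcp_pos: [0.401, 0.2295, 0.184]
ee_rot: [0.154, 0.988, 0.003, 0.004]
contact_force: [0.4, -0.1, 1.2]
finger_gap: 0.598
grasp_force: 0.0
t 9.27 tcp [0.401  0.2295 0.184 ] j [ 0.465 -0.354  1.953 -0.     1.533 -0.797] F [ 0.4 -0.1  1.2] gap 0.598 gf 0.0
R [[-0.9527, 0.3038, 0.009], [0.3038, 0.9527, 0.0045], [-0.0072, 0.007, -0.9999]]
offset total (fullscale) [ 0.0115 -0.0049  0.8168] rows 4.084698941199682
u [0.71567054 0.69843802] 44.3018202737355 perp off of pan centre -0.0002289943936865102 end [ 0.49676228 -0.3253955 ] dist 0.16921936075437374 grip118 [ 0.53185088 -0.28801569]
[0.5505 0.0255 0.2346] [-0.163 -0.155  1.709  0.     1.588 -1.425]
[0.6462 0.0255 0.1558] [-0.359  0.091  1.598 -0.     1.46  -1.62 ]
[0.649  0.0255 0.1155] [-0.358  0.115  1.638  0.     1.385 -1.62 ]
[0.6995 0.026  0.2596] [-0.129  0.165  1.347  0.002  1.629 -1.395]
[0.6493 0.0257 0.0906] [-3.700e-01  1.340e-01  1.659e+00  1.000e-03  1.346e+00 -1.632e+00]
[0.4592 0.0256 0.1975] [ 0.471 -0.358  1.933  0.     1.565 -0.795]
[0.4598 0.0255 0.0237] [ 0.464 -0.223  2.121 -0.     1.243 -0.798]
[0.4613 0.0255 0.184 ] [ 0.465 -0.354  1.953 -0.     1.533 -0.797]
[3.08264434e-04 5.33157434e-02 4.57177271e-01 8.08587749e-02
 6.20158172e-01] 0.001858229147842505<stdin>:6: DeprecationWarning: Arrays of 2-dimensional vectors are deprecated. Use arrays of 3-dimensional vectors instead. (deprecated in NumPy 2.0)
```

The lid is laid aside at (0.400, 0.229). The handle azimuth is 44.3° and the grip point is (0.532, -0.288, 0.062). I'll go to the handle and turn the tool so x lies along the pan's +x, with a 30° forward tilt.

```bash
python3 -m handwheel '{"offset":[[-0.05,-0.09,-0.06],[-0.095,-0.172,-0.03],[-0.095,-0.172,-0.03],[-0.095,-0.172,-0.03],[-0.095,-0.172,-0.03],[-0.095,-0.172,-0.03],[-0.095,-0.172,-0.02],[-0.095,-0.172,0],[-0.095,-0.172,0],[-0.095,-0.172,0],[-0.095,-0.172,0],[-0.095,-0.172,0],[-0.095,-0.172,0],[-0.095,-0.172,0],[-0.05,-0.09,0],[0,0,0],[0,0,0],[0,0,0],[0,0,0],[0,0,0]],"turn":[[0,0,0],[0,0,0],[0,0,0],[0,0,0],[0,0,0],[0,0,0],[0,0,0],[0,0,0],[0,0,0],[0,0,0],[0,0,0],[0,0,0],[0,0,0],[0,0,0.075],[0,0,0.075],[0,0,0.075],[0,0,0.075],[0,0,0.075],[0,0,0.075],[0,0,0.075]],"jaw":[0.4,0.4,0.4,0.4,0.4,0.4,0.4,0.4,0.4,0.4,0.4,0.4,0.4,0.4,0.4,0.4,0.4,0.4,0.4,0.4]}' 60; python3 -m handwheel '{"offset":[[0,0,0],[0,0,0],[0,0,0],[0,0,0],[0,0,0],[0,0,0],[0,0,0],[0,0,0],[0,0,0],[0,0,0],[0,0,0],[0,0,0],[0,0,0],[0,0,0],[0,0,0],[0,0,0]],"turn":[[0,0,0.075],[0,0,0.075],[0,0,0.075],[0,0,0.075],[0,0,0.075],[0,0,0.075],[0,0,0.075],[0,0,0.075],[0,0,0.075],[0,0,0.075],[0,0.07,0.035],[0,0.07,0],[0,0.07,0],[0,0.07,0],[0,0.053,0],[0,0,0]],"jaw":[0.4,0.4,0.4,0.4,0.4,0.4,0.4,0.4,0.4,0.4,0.4,0.4,0.4,0.4,0.4,0.4]}' 60; python3 s.py .5086 -.3107 .118 $(python3 -c "
import numpy as np
b=np.pi/6;a=np.radians(44.3);u=np.array([np.cos(a),np.sin(a),0]);k=np.array([0,0,1])
print(*np.c_[np.cos(b)*u+np.sin(b)*k,[u[1],-u[0],0],np.sin(b)*u-np.cos(b)*k].ravel())")
```

```text
t: 10.93
tcp_pos: [0.5042, -0.3133, 0.2219]
ee_rot: [0.539, 0.842, -0.0, 0.0]
contact_force: [0.3, -0.5, -0.2]
finger_gap: 0.6
grasp_force: 0.0
t: 12.27
tcp_pos: [0.503, -0.3141, 0.2206]
ee_rot: [0.894, 0.363, 0.241, -0.1]
contact_force: [-0.4, 0.1, 0.3]
finger_gap: 0.602
grasp_force: 0.0
t 12.27 tcp [ 0.503  -0.3141  0.2206] j [-0.848 -0.078  1.724  0.527  1.534 -0.079] F [-0.4  0.1  0.3] gap 0.602 gf 0.0
R [[0.6201, 0.6983, 0.3575], [0.6017, -0.7158, 0.3543], [0.5033, -0.0046, -0.8641]]
offset total (fullscale) [-0.2305  0.0095  0.4591] rows 2.569072437718108
turn total [-0.0025 -0.0025 -0.0016] rows 0.04915915995295646
```

```bash
python3 -m handwheel '{"offset":[[-0.115,0.005,0.06],[-0.115,0.004,0.1],[0,0,0.15],[0,0,0.15],[0,0,0.15],[0,0,0.12],[0,0,0.08],[0,0,0.04],[0,0,0.01],[0,0,0],[0,0,0]],"turn":[[0,0,0],[0,0,0],[0,0,0],[0,0,0],[0,0,0],[0,0,0],[0,0,0],[0,0,0],[0,0,0],[0,0,0],[0,0,0]],"jaw":[0.4,0.4,0.4,0.4,0.4,0.4,0.4,0.4,0.4,0.4,0.4]}' 100; python3 s.py .5373 -.2828 .049
python3 - <<'E'
import json
from h import *
from scipy.spatial.transform import Rotation as R
L=[json.loads(l) for l in open("log.jsonl")]
def fk(j,q):
    a1,h,l2,a3,l3,d6,lat=q
    B=j[1]+j[2];rad=a1+l2*np.sin(j[1])+l3*np.sin(B)+a3*np.cos(B);z=h+l2*np.cos(j[1])+l3*np.cos(B)-a3*np.sin(B)
    M=R.from_euler("Z",j[0])*R.from_euler("Y",B)*R.from_euler("Z",j[3])*R.from_euler("Y",j[4])*R.from_euler("Z",j[5]+np.pi/2)
    c,s=np.cos(j[0]),np.sin(j[0]);return np.array([c*rad-s*lat,s*rad+c*lat,z])+M.as_matrix()[:,2]*d6,M
r=lambda q:np.concatenate([fk(l["joints"],q)[0]-l["tcp_pos"] for l in L])
s=least_squares(r,[0,.15,.45,0,.6,.28,.025]);print(s.x.round(4),np.abs(s.fun).max())
print([np.degrees((fk(l["joints"],s.x)[1].inv()*R.from_quat(l["ee_rot"])).magnitude()).round(2) for l in L])
json.dump(s.x.tolist(),open("kin.json","w"))
E
```

```text
t: 13.18
tcp_pos: [0.5384, -0.2825, 0.0505]
ee_rot: [0.894, 0.365, 0.239, -0.098]
contact_force: [0.7, -0.4, 1.1]
finger_gap: 0.601
grasp_force: 0.0
t 13.18 tcp [ 0.5384 -0.2825  0.0505] j [-0.764  0.065  1.871  0.555  1.241 -0.161] F [ 0.7 -0.4  1.1] gap 0.601 gf 0.0
R [[0.6193, 0.7, 0.3555], [0.606, -0.7141, 0.3503], [0.4991, -0.0015, -0.8665]]
offset total (fullscale) [-0.0083 -0.0026  0.0041] rows 0.04799485812023108
[0.     0.1376 0.4597 0.0814 0.6203 0.2862 0.0255] 2.42361519742218e-10
[np.float64(0.0), np.float64(0.0), np.float64(0.0), np.float64(0.0), np.float64(0.0), np.float64(0.0), np.float64(0.0), np.float64(0.0), np.float64(0.0), np.float64(0.0)]
```

```bash
python3 -m handwheel '{"offset":[[0,0,0],[0,0,0],[0,0,0],[0,0,0],[0,0,0],[0,0,0],[0,0,0]],"turn":[[0,0,0],[0,0,0],[0,0,0],[0,0,0],[0,0,0],[0,0,0],[0,0,0]],"jaw":[0.6,0.75,1,1,1,1,1]}' 100; python3 s.py
python3 - <<'E'
import cv2,pickle,numpy as np
from workcell import imaging
from h import *
S=imaging.get_image("scene");pickle.dump(S,open("pics/cS.pkl","wb"))
cv2.imwrite("pics/cS.png",np.clip(cv2.resize(S["color"][130:260,110:260,::-1],None,fx=4.5,fy=4.5,interpolation=cv2.INTER_CUBIC)*1.4,0,255).astype(np.uint8))
E
```

```text
t: 13.77
tcp_pos: [0.5381, -0.2824, 0.0497]
ee_rot: [0.895, 0.365, 0.239, -0.099]
contact_force: [-4.7, -2.7, 5.1]
finger_gap: 0.177
grasp_force: 97.4
t 13.77 tcp [ 0.5381 -0.2824  0.0497] j [-0.764  0.066  1.872  0.556  1.241 -0.162] F [-4.7 -2.7  5.1] gap 0.177 gf 97.4
R [[0.6198, 0.6997, 0.3554], [0.6054, -0.7145, 0.3507], [0.4993, -0.0022, -0.8664]]
```

View pics/cS.png

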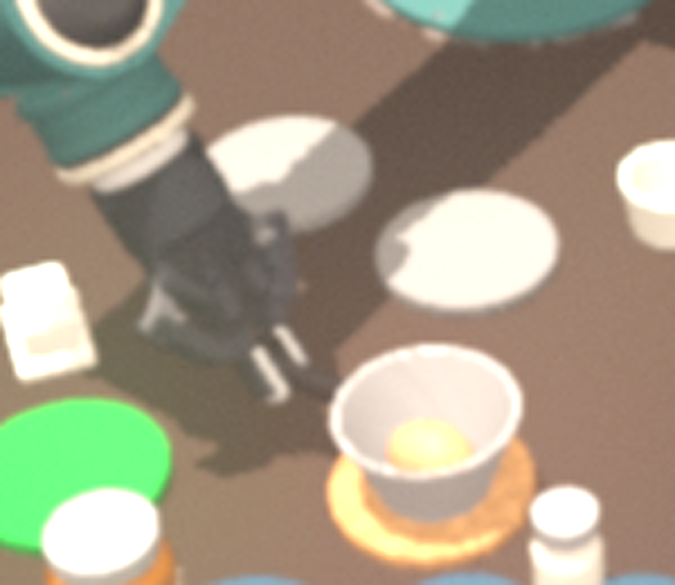

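Handle gripped (gap 0.177 ≈ 15–18 mm, 97 N). Next I'll plan the carry and pour with an IK check, since the kinematic fit is exact.

```bash
cat > kin.py <<'E'
import json,numpy as np
from scipy.spatial.transform import Rotation as R
a1,h,l2,a3,l3,d6,lat=json.load(open("kin.json"))
LO=[-2.83,-.83,.07,-1.14,.01,-2.97];HI=[2.83,2.19,2.5,4.28,3,2.97]
def ik(p,M):
    w=p-d6*M[:,2];r2=w[0]**2+w[1]**2-lat**2;r=np.sqrt(r2)-a1;j1=np.arctan2(w[1],w[0])-np.arctan2(lat,np.sqrt(r2));z=w[2]-h
    L=np.hypot(l3,a3);g=np.arctan2(a3,l3);D2=r*r+z*z;c=(D2-l2**2-L**2)/(2*l2*L)
    if abs(c)>1:return None
    e=np.arccos(c);A=np.arctan2(r,z)-np.arctan2(L*np.sin(e),l2+L*np.cos(e));j3=e-g
    W=(R.from_euler("Z",j1)*R.from_euler("Y",A+j3)).inv()*R.from_matrix(M)
    a,b,c6=W.as_euler("ZYZ")
    if a<-1.9:a+=2*np.pi
    c6-=np.pi/2;c6=(c6+np.pi)%(2*np.pi)-np.pi
    return np.array([j1,A,j3,a,b,c6])
def pan(c,az,th=0,axis_pt=None):
    """pan pose: roll th about handle axis; c=handle axis point at pan axis (pan 0,0,.05)"""
    M=R.from_euler("Z",az)*R.from_euler("X",th);return np.array(c)-M.apply([0,0,.05]),M
E
python3 - <<'E'
from kin import *
import json
from workcell import read_state
s=read_state();print(ik(s["tcp_pos"],R.from_quat(s["ee_rot"]).as_matrix()).round(3))
Mt=R.from_quat(s["ee_rot"]);Mp=R.from_euler("Z",np.radians(44.3));pp=np.array([.6163,-.2056,.012])
dx=Mp.inv().apply(s["tcp_pos"]-pp);dR=Mp.inv()*Mt;json.dump([dx.tolist(),dR.as_quat().tolist()],open("X.json","w"));print("tcp in pan",dx.round(4))
print("tool-frame u, y, z of pan:",dR.inv().as_matrix().round(3).tolist())
B=np.array([.6263,.2418])
for azd in range(-10,75,10):
    az=np.radians(azd);left=np.array([-np.sin(az),np.cos(az)]);A=[*(B+.03*left),.134];o=[]
    for th in range(0,111,10):
        p,M=pan(A,az,np.radians(th));q=ik(p+M.apply(dx),(M*dR).as_matrix())
        m=None if q is None else np.min(np.minimum(q-LO,np.array(HI)-q));o.append("x" if q is None else f"{m:.2f}")
    print(azd,o)
    if azd in(20,30):
        for th in(0,90):
            p,M=pan(A,az,np.radians(th));print(th,(p+M.apply(dx)).round(3),ik(p+M.apply(dx),(M*dR).as_matrix()).round(2))
E
```

```text
[-0.764  0.066  1.872  0.556  1.241 -0.162]
tcp in pan [-0.1096 -0.0003  0.0378]
tool-frame u, y, z of pan: [[0.866, 0.0, 0.499], [0.002, -1.0, -0.002], [0.499, 0.003, -0.866]]
-10 ['0.42', '0.44', '0.37', '0.31', '0.25', '0.19', '0.14', '0.10', '0.08', '0.07', '0.08', '0.11']
0 ['0.43', '0.39', '0.34', '0.29', '0.25', '0.21', '0.17', '0.15', '0.13', '0.13', '0.13', '0.15']
10 ['0.38', '0.36', '0.33', '0.30', '0.27', '0.25', '0.23', '0.22', '0.21', '0.21', '0.21', '0.22']
20 ['0.36', '0.35', '0.34', '0.33', '0.33', '0.32', '0.32', '0.31', '0.31', '0.31', '0.31', '0.32']
0 [0.513 0.232 0.122] [ 0.39 -0.39  2.14 -0.02  0.87  1.62]
90 [0.509 0.244 0.134] [-0.14  0.09  2.19  1.6   1.55  0.87]
30 ['0.35', '0.36', '0.38', '0.39', '0.40', '0.41', '0.42', '0.42', '0.43', '0.43', '0.43', '0.43']
0 [0.517 0.213 0.122] [ 0.28 -0.4   2.15  0.16  0.89  1.26]
90 [0.51  0.224 0.134] [-0.17  0.19  2.07  1.46  1.71  0.88]
40 ['0.37', '0.40', '0.43', '0.46', '0.49', '0.51', '0.53', '0.54', '0.55', '0.56', '0.55', '0.55']
50 ['0.41', '0.46', '0.51', '0.55', '0.59', '0.62', '0.65', '0.67', '0.68', '0.69', '0.68', '0.67']
60 ['0.46', '0.53', '0.59', '0.65', '0.70', '0.74', '0.77', '0.80', '0.81', '0.82', '0.81', '0.75']
70 ['0.54', '0.62', '0.69', '0.75', '0.81', '0.86', '0.90', '0.92', '0.83', '0.75', '0.68', '0.63']
```

Azimuth 25° at the bowl keeps the wrist well clear of the mill. Lifting the pan first.

```bash
python3 -m handwheel '{"offset":[[0.012,0,-0.022],[0.025,0,-0.043],[0.05,0,-0.087],[0.075,0,-0.13],[0.075,0,-0.13],[0.075,0,-0.13],[0.05,0,-0.087],[0.012,0,-0.022],[0,0,0]],"turn":[[0,0,0],[0,0,0],[0,0,0],[0,0,0],[0,0,0],[0,0,0],[0,0,0],[0,0,0],[0,0,0]],"jaw":[1,1,1,1,1,1,1,1,1]}' 110; python3 s.py .5143 .2226 .2
python3 - <<'E'
import cv2,pickle,numpy as np
from workcell import imaging
from h import *
T=imaging.get_image("top");pickle.dump(T,open("pics/d.pkl","wb"))
h=cv2.cvtColor(T["color"],cv2.COLOR_RGB2HSV);m=((h[...,1]<60)&(h[...,2]>110))
c=blob(m,(345,155),40);print(c.min(0),c.max(0))
for z in(.2,.22,.24):print(z,circ(plane(T,cv2.convexHull(c)[:,0],z)))
E
```

```text
t: 14.57
tcp_pos: [0.5385, -0.2827, 0.201]
ee_rot: [0.894, 0.365, 0.239, -0.098]
contact_force: [-0.6, -0.1, -3.4]
finger_gap: 0.176
grasp_force: 108.0
t 14.57 tcp [ 0.5385 -0.2827  0.201 ] j [-0.764 -0.061  1.739  0.526  1.462 -0.026] F [-0.6 -0.1 -3.4] gap 0.176 gf 108.0
R [[0.6191, 0.6999, 0.3563], [0.6062, -0.7143, 0.3498], [0.4993, -0.0005, -0.8664]]
offset total (fullscale) [ 1.4541 -1.889   0.8449] rows 12.645848873148532
[323 132] [374 181]
0.2 (array([ 0.62435865, -0.21131898,  0.06092783]), np.float64(0.0005213216845408566))
0.22 (array([ 0.61843552, -0.20662143,  0.05951382]), np.float64(0.0005092026627287211))
0.24 (array([ 0.61251239, -0.20192386,  0.0580998 ]), np.float64(0.0004970845540337461))
```

```bash
python3 -m handwheel '{"offset":[[0.021,-0.028,0.0125],[0.043,-0.055,0.025],[0.064,-0.083,0.037],[0.0856,-0.111,0.0496],[0.0856,-0.111,0.0496],[0.0856,-0.111,0.0496],[0.0856,-0.111,0.0496],[0.0856,-0.111,0.0496],[0.0856,-0.111,0.0496],[0.0856,-0.111,0.0496],[0.0856,-0.111,0.0496],[0.0856,-0.111,0.0496],[0.0856,-0.111,0.0496],[0.0856,-0.111,0.0496],[0.0856,-0.111,0.0496],[0.0856,-0.111,0.0496],[0.0856,-0.111,0.0496],[0.064,-0.083,0.037],[0.043,-0.055,0.025],[0.021,-0.028,0.0125]],"turn":[[0,0,0],[0,0,0],[0,0,0],[0,0,0],[0,0,0],[0,0,0],[0,0,0],[0,0,0],[0,0,0],[0,0,0],[0,0,0],[0,0,0],[0,0,0],[0,0,0],[0,0,0],[0,0,0],[0,0,0],[0,0,0],[0,0,0],[0,0,0]],"jaw":[1,1,1,1,1,1,1,1,1,1,1,1,1,1,1,1,1,1,1,1]}' 110; python3 -m handwheel '{"offset":[[0,0,0],[0,0,0],[0,0,0],[0,0,0],[0,0,0],[0,0,0],[0,0,0],[0,0,0],[0,0,0],[0,0,0]],"turn":[[-0.006,0,0.0105],[-0.012,0,0.021],[-0.0178,0,0.031],[-0.0178,0,0.031],[-0.0178,0,0.031],[-0.0178,0,0.031],[-0.012,0,0.021],[-0.006,0,0.0105],[0,0,0],[0,0,0]],"jaw":[1,1,1,1,1,1,1,1,1,1]}' 110
cat > tgt.py <<'E'
import sys,json,numpy as np
from kin import *
# args: axis x y z(handle axis at pan axis) az_deg th_deg -> s.py args
a=list(map(float,sys.argv[1:]));dx,q=json.load(open("X.json"));dR=R.from_quat(q)
p,M=pan(a[:3],np.radians(a[3]),np.radians(a[4]));print(*(p+M.apply(dx)).round(4),*(M*dR).as_matrix().ravel().round(5))
E
python3 s.py $(python3 tgt.py .6136 .2690 .134 25 0)
```

```text
t: 16.28
tcp_pos: [0.5126, 0.2248, 0.198]
ee_rot: [0.894, 0.366, 0.238, -0.1]
contact_force: [-0.6, -0.6, -2.5]
finger_gap: 0.18
grasp_force: 109.4
t: 17.12
tcp_pos: [0.5138, 0.2224, 0.1987]
ee_rot: [0.943, 0.209, 0.251, -0.058]
contact_force: [0.4, 1.2, -2.9]
finger_gap: 0.179
grasp_force: 109.4
t 17.12 tcp [0.5138 0.2224 0.1987] j [ 0.335 -0.45   2.058  0.064  1.016  1.45 ] F [ 0.4  1.2 -2.9] gap 0.179 gf 109.4
R [[0.7867, 0.4238, 0.4489], [0.3658, -0.9057, 0.2141], [0.4973, -0.0042, -0.8675]]
offset total (fullscale) [-0.1888  0.0028  0.335 ] rows 1.9230274020962483
turn total [-0.0009  0.0014 -0.0009] rows 0.02448025515096886
```

```bash
python3 -m handwheel '{"offset":[[-0.019,0,0.034],[-0.038,0.001,0.067],[-0.05,0.001,0.089],[-0.05,0.001,0.089],[-0.025,0,0.043],[-0.007,0,0.013],[0,0,0],[0,0,0]],"turn":[[0,0,0],[0,0,0],[0,0,0],[0,0,0],[0,0,0],[0,0,0],[0,0,0],[0,0,0]],"jaw":[1,1,1,1,1,1,1,1]}' 110; python3 s.py $(python3 tgt.py .6136 .2690 .134 25 0)
python3 - <<'E'
import cv2,pickle,numpy as np
from workcell import imaging
from h import *
T=imaging.get_image("top");pickle.dump(T,open("pics/e.pkl","wb"));S=imaging.get_image("scene")
a=cv2.resize(T["color"][110:230,80:240,::-1],None,fx=3,fy=3,interpolation=cv2.INTER_CUBIC)
b=cv2.resize(S["color"][100:260,270:450,::-1],None,fx=2.2,fy=2.2,interpolation=cv2.INTER_CUBIC)
c=np.zeros((600,800,3),np.uint8);c[:240,:480]=a[:240];c[240:240+352,:396]=b;cv2.imwrite("pics/e.png",c)
E
```

```text
t: 17.78
tcp_pos: [0.5156, 0.2224, 0.1237]
ee_rot: [0.943, 0.209, 0.252, -0.058]
contact_force: [0.4, 0.3, -3.4]
finger_gap: 0.176
grasp_force: 109.3
t 17.78 tcp [0.5156 0.2224 0.1237] j [ 0.334 -0.398  2.147  0.071  0.874  1.438] F [ 0.4  0.3 -3.4] gap 0.176 gf 109.3
R [[0.7859, 0.4229, 0.4512], [0.3647, -0.9062, 0.214], [0.4993, -0.0037, -0.8664]]
offset total (fullscale) [-0.0094 -0.0024  0.0057] rows 0.05603389289973283
turn total [-0.0003 -0.     -0.0013] rows 0.016820382835779073
```

View pics/e.png

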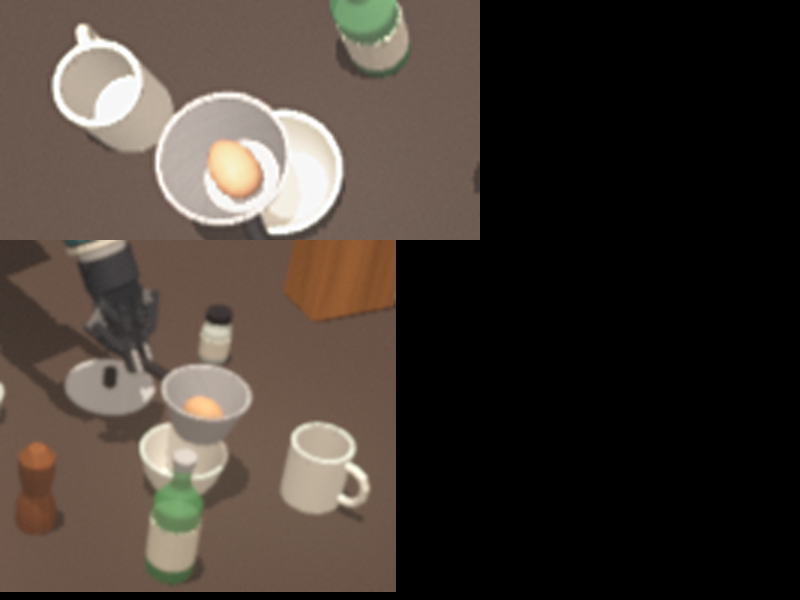

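Pan level above the bowl: pan rim at crop (222,158), egg inside with its long axis roughly along the handle, bowl just right and below at (285,170). Rolling about the handle axis.

```bash
python3 -m handwheel '{"offset":[[0,-0.003,0],[0,-0.003,0],[0,-0.0058,0],[0,-0.0058,0],[0,-0.0058,0],[0,-0.0058,0],[0,-0.0058,0],[0,-0.0058,0],[0,-0.0058,0],[0,-0.0058,0],[0,-0.0058,0],[0,-0.0058,0],[0,-0.003,0],[0,-0.003,0],[0,-0.003,0],[0,-0.003,0],[0,0,0]],"turn":[[0.026,0,0.015],[0.026,0,0.015],[0.052,0,0.03],[0.052,0,0.03],[0.052,0,0.03],[0.052,0,0.03],[0.052,0,0.03],[0.052,0,0.03],[0.052,0,0.03],[0.052,0,0.03],[0.052,0,0.03],[0.052,0,0.03],[0.026,0,0.015],[0.026,0,0.015],[0.026,0,0.015],[0.026,0,0.015],[0,0,0]],"jaw":[1,1,1,1,1,1,1,1,1,1,1,1,1,1,1,1,1]}' 110; python3 s.py $(python3 tgt.py .6136 .2690 .134 25 70)
```

```text
t: 19.3
tcp_pos: [0.5106, 0.2328, 0.1301]
ee_rot: [0.803, 0.024, 0.085, -0.59]
contact_force: [-0.6, -0.8, -4.4]
finger_gap: 0.175
grasp_force: 109.3
t 19.3 tcp [0.5106 0.2328 0.1301] j [-0.135 -0.029  2.13   1.305  1.442  0.881] F [-0.6 -0.8 -4.4] gap 0.175 gf 109.3
R [[0.9844, 0.1388, 0.1077], [-0.0614, -0.303, 0.951], [0.1647, -0.9428, -0.2897]]
offset total (fullscale) [-0.0064  0.0017  0.0012] rows 0.03379656416548703
turn total [-0.0027 -0.0002 -0.0044] rows 0.06686138056077355
```

```bash
python3 -m handwheel '{"offset":[[0,-0.003,0],[0,-0.003,0],[0,-0.003,0],[0,-0.003,0],[0,-0.003,0],[0,-0.003,0],[0,0,0],[0,0,0],[0,0,0],[0,0,0]],"turn":[[0.026,0,0.015],[0.026,0,0.015],[0.026,0,0.015],[0.026,0,0.015],[0.026,0,0.015],[0.026,0,0.015],[0,0,0],[0,0,0],[0,0,0],[0,0,0]],"jaw":[1,1,1,1,1,1,1,1,1,1]}' 110
cat > egg.py <<'E'
import cv2,pickle,numpy as np,sys
from workcell import imaging
from h import *
for n in("top","scene"):
    T=imaging.get_image(n);pickle.dump(T,open(f"pics/{sys.argv[1]}_{n}.pkl","wb"))
    h=cv2.cvtColor(T["color"],cv2.COLOR_RGB2HSV);m=((h[...,0]>6)&(h[...,0]<22)&(h[...,1]>70)&(h[...,2]>120)).astype(np.uint8)
    x0,x1,y0,y1=(120,220,120,215) if n=="top" else (315,400,150,225)
    k,_,st,ce=cv2.connectedComponentsWithStats(m[y0:y1,x0:x1])
    print(n,[(st[i,4],(ce[i]+[x0,y0]).round(1).tolist()) for i in range(1,k) if st[i,4]>20],"bowl centre px",proj(T,[.6263,.2418,.03])[0].round(1))
E
python3 egg.py f
```

```text
t: 20.13
tcp_pos: [0.5101, 0.2339, 0.1346]
ee_rot: [0.725, -0.021, 0.04, -0.687]
contact_force: [-1.0, 0.1, -2.7]
finger_gap: 0.173
grasp_force: 109.2
top [(np.int32(117), [175.6, 176.3])] bowl centre px [175.4 169.4]
scene [(np.int32(85), [345.5, 198.6])] bowl centre px [352.1 203.7]
```

```bash
python3 -m handwheel '{"offset":[[0,-0.003,0],[0,-0.003,0],[0,0,0],[0,0,0],[0,0,0]],"turn":[[0.026,0,0.015],[0.026,0,0.015],[0,0,0],[0,0,0],[0,0,0]],"jaw":[1,1,1,1,1]}' 110; python3 egg.py g; python3 s.py
python3 - <<'E'
import pickle
from h import *
for n in("f","g"):
    T=pickle.load(open(f"pics/{n}_top.pkl","rb"));S=pickle.load(open(f"pics/{n}_scene.pkl","rb"))
T=pickle.load(open("pics/g_top.pkl","rb"));print(plane(T,[(175.6,176.3)],.027),plane(T,[(175.6,176.3)],.1),plane(S,[(345.5,198.6)],.027),plane(S,[(345.5,198.6)],.1))
E
```

```text
t: 20.65
tcp_pos: [0.51, 0.2339, 0.1354]
ee_rot: [-0.696, 0.037, -0.025, 0.717]
contact_force: [-0.0, 0.3, -2.0]
finger_gap: 0.176
grasp_force: 109.2
top [(np.int32(158), [180.9, 170.3])] bowl centre px [175.4 169.4]
scene [(np.int32(54), [345.0, 201.3])] bowl centre px [352.1 203.7]
t 20.75 tcp [0.5099 0.2339 0.1356] j [-0.157  0.15   2.129  1.547  1.643  0.881] F [-0.8  0.4 -2.2] gap 0.179 gf 109.2
R [[0.9961, -0.0152, 0.0868], [-0.0863, 0.0308, 0.9958], [-0.0178, -0.9994, 0.0294]]
[[0.60677994 0.24070368]] [[0.59001662 0.22308966]] [[0.59574086 0.23412468]] [[0.67065792 0.19245291]]
```

Weight dropped by the egg's 0.6 N, and it now shows in the bowl in both views. Rolling the pan back level.

```bash
python3 -m handwheel '{"offset":[[0,0.0058,0],[0,0.0058,0],[0,0.0058,0],[0,0.0058,0],[0,0.0058,0],[0,0.0058,0],[0,0.0058,0],[0,0.0058,0],[0,0.0058,0],[0,0.0058,0],[0,0.0058,0],[0,0.0058,0],[0,0.0058,0],[0,0.0058,0],[0,0.0058,0],[0,0.0058,0],[0,0.0058,0],[0,0,0]],"turn":[[-0.052,0,-0.03],[-0.052,0,-0.03],[-0.052,0,-0.03],[-0.052,0,-0.03],[-0.052,0,-0.03],[-0.052,0,-0.03],[-0.052,0,-0.03],[-0.052,0,-0.03],[-0.052,0,-0.03],[-0.052,0,-0.03],[-0.052,0,-0.03],[-0.052,0,-0.03],[-0.052,0,-0.03],[-0.052,0,-0.03],[-0.052,0,-0.03],[-0.052,0,-0.03],[-0.052,0,-0.03],[0,0,0]],"jaw":[1,1,1,1,1,1,1,1,1,1,1,1,1,1,1,1,1,1]}' 110; python3 s.py $(python3 tgt.py .6136 .2690 .21 25 0)
```

```text
t: 22.25
tcp_pos: [0.5141, 0.2243, 0.1228]
ee_rot: [0.943, 0.211, 0.253, -0.055]
contact_force: [-1.2, 0.5, -3.3]
finger_gap: 0.181
grasp_force: 109.4
t 22.25 tcp [0.5141 0.2243 0.1228] j [ 0.342 -0.399  2.149  0.061  0.872  1.446] F [-1.2  0.5 -3.3] gap 0.181 gf 109.4
R [[0.7836, 0.4252, 0.453], [0.3693, -0.9051, 0.2107], [0.4996, 0.0022, -0.8663]]
offset total (fullscale) [ 0.185   0.0098 -0.3263] rows 1.8759381134511908
turn total [ 0.0021 -0.0002  0.002 ] rows 0.03752378012101215
```

```bash
python3 -m handwheel '{"offset":[[0.03,0,-0.052],[0.055,0.002,-0.095],[0.07,0.003,-0.121],[0.035,0.002,-0.06],[0,0,0],[0,0,0],[0,0,0],[0,0,0],[0,0,0],[0,0,0],[0,0,0],[0,0,0],[0,0,0]],"turn":[[0,0,0],[0,0,0],[0,0,0],[0,0,0],[0.006,0,-0.0105],[0.012,0,-0.021],[0.0178,0,-0.031],[0.0178,0,-0.031],[0.0178,0,-0.031],[0.0178,0,-0.031],[0.012,0,-0.021],[0.006,0,-0.0105],[0,0,0]],"jaw":[1,1,1,1,1,1,1,1,1,1,1,1,1]}' 110; python3 s.py $(python3 tgt.py .6145 -.2050 .21 44.3 0); python3 egg.py i
```

```text
t: 23.33
tcp_pos: [0.516, 0.2213, 0.1981]
ee_rot: [0.894, 0.365, 0.239, -0.1]
contact_force: [1.1, 0.4, -2.3]
finger_gap: 0.171
grasp_force: 109.4
t 23.33 tcp [0.516  0.2213 0.1981] j [ 0.223 -0.413  2.035  0.306  1.085  0.936] F [ 1.1  0.4 -2.3] gap 0.171 gf 109.4
R [[0.62, 0.6999, 0.3546], [0.6042, -0.7142, 0.3533], [0.5005, -0.0048, -0.8657]]
offset total (fullscale) [-1.4579  1.8678 -0.8515] rows 12.58882724676325
turn total [-0.0016 -0.0009 -0.0006] rows 0.024698617224396605
top [(np.int32(141), [180.5, 171.0])] bowl centre px [175.4 169.4]
scene [(np.int32(54), [345.0, 201.3])] bowl centre px [352.1 203.7]
```

```bash
python3 -m handwheel '{"offset":[[-0.043,0.055,-0.025],[-0.086,0.11,-0.05],[-0.107,0.137,-0.0626],[-0.107,0.137,-0.0626],[-0.107,0.137,-0.0626],[-0.107,0.137,-0.0626],[-0.107,0.137,-0.0626],[-0.107,0.137,-0.0626],[-0.107,0.137,-0.0626],[-0.107,0.137,-0.0626],[-0.107,0.137,-0.0626],[-0.107,0.137,-0.0626],[-0.107,0.137,-0.0626],[-0.086,0.11,-0.05],[-0.043,0.055,-0.025],[-0.022,0.028,-0.013],[0,0,0],[0,0,0]],"turn":[[0,0,0],[0,0,0],[0,0,0],[0,0,0],[0,0,0],[0,0,0],[0,0,0],[0,0,0],[0,0,0],[0,0,0],[0,0,0],[0,0,0],[0,0,0],[0,0,0],[0,0,0],[0,0,0],[0,0,0],[0,0,0]],"jaw":[1,1,1,1,1,1,1,1,1,1,1,1,1,1,1,1,1,1]}' 110; python3 s.py $(python3 tgt.py .6145 -.2050 .064 44.3 0)
python3 - <<'E'
import cv2,pickle,numpy as np
from workcell import imaging,read_state
from h import *
z=read_state()["tcp_pos"][2]-.0378+.064;T=imaging.get_image("top")
h=cv2.cvtColor(T["color"],cv2.COLOR_RGB2HSV);m=((h[...,1]<60)&(h[...,2]>110))
c=blob(m,(345,155),40);print(z,c.min(0),c.max(0),circ(plane(T,cv2.convexHull(c)[:,0],z)))
m[:,:120]=0
c=blob(m,(173,168));print("bowl",circ(plane(T,c,.062)))
E
```

```text
t: 24.93
tcp_pos: [0.5357, -0.28, 0.1986]
ee_rot: [0.894, 0.365, 0.239, -0.099]
contact_force: [-0.4, 1.2, -3.3]
finger_gap: 0.177
grasp_force: 109.3
t 24.93 tcp [ 0.5357 -0.28    0.1986] j [-0.764 -0.067  1.749  0.527  1.462 -0.027] F [-0.4  1.2 -3.3] gap 0.177 gf 109.3
R [[0.6198, 0.6998, 0.355], [0.605, -0.7143, 0.3518], [0.4998, -0.0033, -0.8661]]
offset total (fullscale) [-0.3703  0.0111  0.6338] rows 3.670557806406393
turn total [-0.0007 -0.0004 -0.0002] rows 0.010411315798158759
0.22480976660878363 [322 116] [388 184] (array([ 0.64211949, -0.21154612,  0.08413137]), np.float64(0.006199263006161496))
bowl (array([0.6260545 , 0.24235892, 0.05980663]), np.float64(0.0007862692723745394))
```

```bash
python3 -m handwheel '{"offset":[[-0.03,0.001,0.05],[-0.06,0.002,0.1],[-0.08,0.002,0.137],[-0.08,0.002,0.137],[-0.06,0.002,0.1],[-0.035,0.001,0.06],[-0.018,0.001,0.03],[-0.007,0,0.012],[0,0,0],[0,0,0]],"turn":[[0,0,0],[0,0,0],[0,0,0],[0,0,0],[0,0,0],[0,0,0],[0,0,0],[0,0,0],[0,0,0],[0,0,0]],"jaw":[1,1,1,1,1,1,1,1,1,1]}' 110; python3 s.py $(python3 tgt.py .6145 -.2050 .062 44.3 0)
python3 - <<'E'
import cv2,numpy as np
from workcell import imaging
from h import *
T=imaging.get_image("top");h=cv2.cvtColor(T["color"],cv2.COLOR_RGB2HSV);m=((h[...,1]<60)&(h[...,2]>110));m[:145]=0
c=blob(m,(336,172),30);H=cv2.convexHull(c)[:,0];print(c.min(0),c.max(0),circ(plane(T,H,.078)),circ(plane(T,c,.078)))
E
```

```text
t: 25.82
tcp_pos: [0.5363, -0.2834, 0.0546]
ee_rot: [0.894, 0.365, 0.239, -0.098]
contact_force: [0.6, -0.6, -2.4]
finger_gap: 0.178
grasp_force: 109.2
t 25.82 tcp [ 0.5363 -0.2834  0.0546] j [-0.768  0.058  1.871  0.555  1.249 -0.161] F [ 0.6 -0.6 -2.4] gap 0.178 gf 109.2
R [[0.6191, 0.6999, 0.3562], [0.6059, -0.7142, 0.3504], [0.4997, -0.0011, -0.8662]]
offset total (fullscale) [-0.0071 -0.0055  0.0236] rows 0.1263502917247559
turn total [ 0.0005 -0.0003  0.0005] rows 0.010327358760770006
[315 149] [361 193] (array([ 0.61705528, -0.21074115,  0.06321706]), np.float64(0.0039437500321124)) (array([ 0.61546293, -0.20750257,  0.05910962]), np.float64(0.003510909866163888))
```

```bash
python3 -m handwheel '{"offset":[[-0.005,-0.003,0.009],[-0.005,-0.002,0.009],[-0.003,0,0.005],[0,0,0],[0,0,0]],"turn":[[0,0,0],[0,0,0],[0,0,0],[0,0,0],[0,0,0]],"jaw":[1,1,1,1,1]}' 110; python3 s.py $(python3 tgt.py .6145 -.2050 .062 44.3 0)
```

```text
t: 26.28
tcp_pos: [0.5354, -0.2828, 0.049]
ee_rot: [0.894, 0.365, 0.239, -0.098]
contact_force: [-2.7, -2.7, 4.9]
finger_gap: 0.17
grasp_force: 109.9
t 26.28 tcp [ 0.5354 -0.2828  0.049 ] j [-0.768  0.062  1.877  0.557  1.241 -0.167] F [-2.7 -2.7  4.9] gap 0.17 gf 109.9
R [[0.6193, 0.6996, 0.3564], [0.6054, -0.7145, 0.3507], [0.5, -0.0014, -0.866]]
offset total (fullscale) [ 0.0078 -0.0005 -0.0003] rows 0.03916630128256405
turn total [ 0.0005 -0.0006  0.0002] rows 0.009876892420011283
```

Seated (contact force as at the first grasp). Releasing and backing off along the tool axis.

```bash
python3 -m handwheel '{"offset":[[0,0,0],[0,0,0],[0,0,0],[0,0,0],[0,0,-0.04],[0,0,-0.1],[0,0,-0.15],[0,0,-0.19],[0,0,-0.19],[0,0,-0.1],[0,0,0]],"turn":[[0,0,0],[0,0,0],[0,0,0],[0,0,0],[0,0,0],[0,0,0],[0,0,0],[0,0,0],[0,0,0],[0,0,0],[0,0,0]],"jaw":[0.7,0.5,0.4,0.4,0.4,0.4,0.4,0.4,0.4,0.4,0.4]}' 60; python3 s.py .4 .2295 .2 $(python3 -c "
import numpy as np
a=np.radians(44.3);u=[np.cos(a),np.sin(a)]
print(u[0],u[1],0,u[1],-u[0],0,0,0,-1)")
python3 - <<'E'
import cv2,numpy as np,pickle
from workcell import imaging
from h import *
T=imaging.get_image("top");pickle.dump(T,open("pics/k.pkl","wb"));h=cv2.cvtColor(T["color"],cv2.COLOR_RGB2HSV);m=((h[...,1]<60)&(h[...,2]>110))
m[:145]=0
c=blob(m,(336,172),30);print("pan",c.min(0),c.max(0),circ(plane(T,c,.076)))
l=blob(m&(np.arange(512)<235),proj(T,[.4,.23,.01])[0],30);print("lid",l.min(0),l.max(0),circ(plane(T,l,.010)))
m[:,:150]=0
b=blob(m,(173,168));print("bowl",circ(plane(T,b,.062)))
E
```

```text
t: 27.2
tcp_pos: [0.48, -0.3388, 0.1866]
ee_rot: [0.895, 0.365, 0.24, -0.096]
contact_force: [0.1, -0.4, 0.5]
finger_gap: 0.601
grasp_force: 0.0
t 27.2 tcp [ 0.48   -0.3388  0.1866] j [-0.904 -0.058  1.76   0.521  1.507 -0.159] F [ 0.1 -0.4  0.5] gap 0.601 gf 0.0
R [[0.6189, 0.6986, 0.359], [0.6067, -0.7155, 0.3464], [0.4989, 0.0034, -0.8667]]
offset total (fullscale) [ 1.51   -2.3123  0.7826] rows 14.352107127870148
turn total [ 0.0021 -0.3325  0.0008] rows 4.2904892445329965
pan [315 145] [364 193] (array([ 0.62280853, -0.20937653,  0.06396834]), np.float64(0.009217333725904012))
lid [136 201] [234 305] (array([0.39143483, 0.1870569 , 0.13928808]), np.float64(0.013700563130951013))
bowl (array([0.62613727, 0.24232767, 0.05974048]), np.float64(0.0008071516652831818))
```

```bash
python3 -m handwheel '{"offset":[[0,0,0],[0,0,0],[0,0,0],[0,0,0],[0,0,0],[0.113,-0.154,0],[0.113,-0.154,0],[0.113,-0.154,0],[0.113,-0.154,0],[0.113,-0.154,0],[0,0,0]],"turn":[[0,-0.067,0],[0,-0.067,0],[0,-0.067,0],[0,-0.067,0],[0,-0.0645,0],[0,0,0],[0,0,0],[0,0,0],[0,0,0],[0,0,0],[0,0,0]],"jaw":[0.4,0.4,0.4,0.4,0.4,0.4,0.4,0.4,0.4,0.4,0.4]}' 60
cat > ring.py <<'E'
import cv2,numpy as np,pickle
from workcell import imaging
from h import *
for n in("top","scene"):
    T=imaging.get_image(n);pickle.dump(T,open(f"pics/l_{n}.pkl","wb"));g=cv2.cvtColor(T["color"],cv2.COLOR_RGB2GRAY)
    h=cv2.cvtColor(T["color"],cv2.COLOR_RGB2HSV);E=((h[...,1]<60)&(h[...,2]>130)).astype(np.uint8)
    cs,_=cv2.findContours(E,cv2.RETR_LIST,cv2.CHAIN_APPROX_NONE);P=np.concatenate(cs)[:,0]
    for nm,c,r,z in(("lid",(.399,.229),.068,.01),("pan",(.615,-.206),.058,.076),("bowl",(.626,.242),.058,.062)):
        for _ in range(2):
            w=plane(T,P,z);d=np.hypot(*(w-c).T);k=abs(d-r)<.006
            if k.sum()<15:print(n,nm,"few");break
            s,e=circ(w[k],r);c=s[:2]
        else:
            a=np.degrees(np.arctan2(*(w[k]-c).T[::-1]));print(n,nm,s.round(4),round(e,4),k.sum(),"arc bins",np.histogram(a,12,(-180,180))[0])
E
python3 ring.py; python3 s.py .4 .2295 .2
```

```text
t: 28.17
tcp_pos: [0.4523, -0.1423, 0.181]
ee_rot: [0.925, 0.38, -0.0, -0.002]
contact_force: [-0.8, -0.7, 0.5]
finger_gap: 0.599
grasp_force: 0.0
top lid [0.3992 0.2295 0.068 ] 0.0018 142 arc bins [12 11 13 13 10 12 13 10 13 12 10 13]
top pan [ 0.6144 -0.2059  0.058 ] 0.0017 89 arc bins [ 0  2 11 10  9 11 10  9 13 14  0  0]
top bowl [0.6266 0.2424 0.058 ] 0.0017 122 arc bins [11  9 13 10  9 10 11  8 11 10  9 11]
scene lid [0.3991 0.2285 0.068 ] 0.0028 81 arc bins [ 3  6  7  7 10 11  9  6  6  6  7  3]
scene pan [ 0.6125 -0.2051  0.058 ] 0.0028 98 arc bins [10  7  8  8  8  6  8  8  8  7  9 11]
scene bowl [0.6207 0.2439 0.058 ] 0.0026 80 arc bins [ 8  6  7  5  9  3  3  6  7  7 10  9]
t 28.27 tcp [ 0.4531 -0.146   0.1812] j [-0.366 -0.31   1.923  0.002  1.531  0.426] F [-0.3 -0.5 -0.6] gap 0.599 gf 0.0
R [[0.7123, 0.7019, -0.002], [0.7019, -0.7122, 0.0027], [0.0005, -0.0034, -1.0]]
offset total (fullscale) [ 1.1287 -1.5239 -0.0883] rows 9.49216144269972
```

```bash
python3 -m handwheel '{"offset":[[0.0562,-0.0762,0],[0.1124,-0.1525,0],[0.1124,-0.1525,0],[0.1124,-0.1525,0],[0.1124,-0.1525,0],[0.1124,-0.1525,0],[0.1124,-0.1525,0],[0.1124,-0.1525,0],[0.1124,-0.1525,0],[0.1124,-0.1525,0],[0.0562,-0.0762,0],[0,0,0.1],[0,0,0.15],[0,0,0.15],[0,0,0],[0,0,0]],"turn":[[0,0,0],[0,0,0],[0,0,0],[0,0,0],[0,0,0],[0,0,0],[0,0,0],[0,0,0],[0,0,0],[0,0,0],[0,0,0],[0,0,0],[0,0,0],[0,0,0],[0,0,0],[0,0,0]],"jaw":[0.4,0.4,0.4,0.4,0.4,0.4,0.4,0.4,0.4,0.4,0.4,0.4,0.4,0.4,0.4,0.4]}' 60; python3 s.py .3992 .2290 .024
```

```text
t: 29.6
tcp_pos: [0.4002, 0.2273, 0.1019]
ee_rot: [0.926, 0.378, -0.002, -0.001]
contact_force: [-0.1, 0.4, 0.1]
finger_gap: 0.604
grasp_force: 0.0
t 29.6 tcp [0.4002 0.2273 0.1019] j [ 0.459 -0.3    2.047  0.003  1.399  1.255] F [-0.1  0.4  0.1] gap 0.604 gf 0.0
R [[0.7149, 0.6993, -0.0046], [0.6993, -0.7149, 0.0011], [-0.0026, -0.004, -1.0]]
offset total (fullscale) [ 0.0036 -0.0081  0.3897] rows 1.9488438734035054
```

```bash
python3 -m handwheel '{"offset":[[0.004,-0.008,0.12],[0,0,0.12],[0,0,0.08],[0,0,0.05],[0,0,0.02],[0,0,0],[0,0,0],[0,0,0],[0,0,0],[0,0,0],[0,0,0]],"turn":[[0,0,0],[0,0,0],[0,0,0],[0,0,0],[0,0,0],[0,0,0],[0,0,0],[0,0,0],[0,0,0],[0,0,0],[0,0,0]],"jaw":[0.4,0.4,0.4,0.4,0.4,0.4,0.6,0.8,1,1,1]}' 60; python3 s.py .3992 .2290 .024; python3 ring.py
```

```text
t: 30.52
tcp_pos: [0.4003, 0.2303, 0.0265]
ee_rot: [0.926, 0.378, 0.001, -0.002]
contact_force: [-2.0, -1.4, 7.0]
finger_gap: 0.228
grasp_force: 58.4
t 30.52 tcp [0.4003 0.2303 0.0265] j [ 0.465 -0.224  2.116  0.003  1.248  1.259] F [-2.  -1.4  7. ] gap 0.228 gf 58.4
R [[0.7143, 0.6999, 0.0002], [0.6999, -0.7143, 0.0035], [0.0026, -0.0024, -1.0]]
offset total (fullscale) [-0.0086  0.0007  0.0124] rows 0.07557185820573399
top lid [0.3995 0.2289 0.068 ] 0.0021 84 arc bins [ 0  7 12 12 10 15  7  0  0  0  9 12]
top pan [ 0.6142 -0.2055  0.058 ] 0.0009 120 arc bins [10  9 11 10  9 11 11  8 10 11  9 11]
top bowl [0.6265 0.2421 0.058 ] 0.0015 122 arc bins [11  9 13 10  8 11 10  9 11 10 10 10]
scene lid [0.398  0.2268 0.068 ] 0.0018 83 arc bins [ 9  5  6  8  9 11  8  7  6  6  7  1]
scene pan [ 0.6129 -0.2051  0.058 ] 0.0028 102 arc bins [10  7  8  8  8  9  9  8  8  7  9 11]
scene bowl [0.6207 0.2439 0.058 ] 0.0026 80 arc bins [ 8  6  7  5  9  3  3  6  7  7 10  9]
```

```bash
python3 -m handwheel '{"offset":[[0,0,-0.03],[0,0,-0.08],[0,0,-0.15],[0,0,-0.18],[0,0,-0.15],[0,0,-0.08],[0.063,0.053,0],[0.122,0.107,0],[0.122,0.107,0],[0.122,0.107,0],[0.122,0.107,0],[0.122,0.107,0],[0.122,0.107,0],[0.063,0.053,0],[0,0,0],[0,0,0]],"turn":[[0,0,0],[0,0,0],[0,0,0],[0,0,0],[0,0,0],[0,0,0],[0,0,0],[0,0,0],[0,0,0],[0,0,0],[0,0,0],[0,0,0],[0,0,0],[0,0,0],[0,0,0],[0,0,0]],"jaw":[1,1,1,1,1,1,1,1,1,1,1,1,1,1,1,1]}' 60; python3 s.py .6274 .2438 .09 $(python3 -c "
import numpy as np
a=np.radians(44.4);u=[np.cos(a),np.sin(a)]
print(u[0],u[1],0,u[1],-u[0],0,0,0,-1)")
```

```text
t: 31.95
tcp_pos: [0.6274, 0.2427, 0.1585]
ee_rot: [0.926, 0.378, -0.001, -0.002]
contact_force: [-0.3, 0.2, -1.2]
finger_gap: 0.23
grasp_force: 58.9
t 31.95 tcp [0.6274 0.2427 0.1585] j [0.33  0.141 1.538 0.003 1.464 1.126] F [-0.3  0.2 -1.2] gap 0.23 gf 58.9
R [[0.7146, 0.6995, -0.0024], [0.6995, -0.7146, 0.0025], [0.0, -0.0034, -1.0]]
offset total (fullscale) [ 0.0038 -0.0028  0.3424] rows 1.712298938173628
turn total [-0.0022 -0.     -0.0002] rows 0.028340134301965338
```

```bash
python3 -m handwheel '{"offset":[[0.004,-0.003,0.1],[0,0,0.12],[0,0,0.08],[0,0,0.04],[0,0,0.012],[0,0,0.012],[0,0,0],[0,0,0]],"turn":[[0,0,0],[0,0,0],[0,0,0],[0,0,0],[0,0,0],[0,0,0],[0,0,0],[0,0,0]],"jaw":[1,1,1,1,1,1,1,1]}' 60; python3 s.py .6274 .2438 .0825; python3 ring.py | grep bowl
```

```text
t: 32.62
tcp_pos: [0.6275, 0.2442, 0.0871]
ee_rot: [0.926, 0.378, 0.001, -0.001]
contact_force: [0.3, 0.2, -1.2]
finger_gap: 0.235
grasp_force: 58.9
t 32.62 tcp [0.6275 0.2442 0.0871] j [0.332 0.187 1.606 0.003 1.348 1.127] F [ 0.3  0.2 -1.2] gap 0.235 gf 58.9
R [[0.7143, 0.6999, -0.0002], [0.6999, -0.7143, 0.0032], [0.0021, -0.0024, -1.0]]
offset total (fullscale) [-0.0017  0.0013  0.023 ] rows 0.11567397101796804
top bowl [0.6219 0.2424 0.058 ] 0.0037 30 arc bins [0 7 4 0 0 5 0 1 9 2 2 0]
scene bowl [0.6299 0.2463 0.058 ] 0.0035 27 arc bins [0 0 0 1 3 3 6 5 3 0 3 3]
```

```bash
python3 -m handwheel '{"offset":[[0,0,0.009],[0,0,0.009],[0,0,0.004],[0,0,0],[0,0,0]],"turn":[[0,0,0],[0,0,0],[0,0,0],[0,0,0],[0,0,0]],"jaw":[1,1,1,1,1]}' 60; python3 s.py .6274 .2438 .0825
```

```text
t: 33.13
tcp_pos: [0.6274, 0.2441, 0.0825]
ee_rot: [0.926, 0.378, 0.0, -0.002]
contact_force: [-3.2, -2.1, 8.3]
finger_gap: 0.23
grasp_force: 60.0
t 33.13 tcp [0.6274 0.2441 0.0825] j [0.332 0.191 1.61  0.003 1.341 1.127] F [-3.2 -2.1  8.3] gap 0.23 gf 60.0
R [[0.7143, 0.6999, -0.0007], [0.6999, -0.7143, 0.003], [0.0016, -0.0026, -1.0]]
offset total (fullscale) [-0.0012  0.0011  0.0001] rows 0.008056945636172394
```

Seated at the expected height with contact. Releasing and retreating clear.

```bash
python3 -m handwheel '{"offset":[[0,0,-0.005],[0,0,0],[0,0,0],[0,0,0],[0,0,-0.04],[0,0,-0.12],[0,0,-0.19],[0,0,-0.19],[0,0,-0.1],[-0.13,-0.13,0],[-0.13,-0.13,0],[-0.13,-0.13,0],[-0.13,-0.13,0],[-0.13,-0.13,0],[-0.1,-0.1,0],[0,0,0],[0,0,0],[0,0,0]],"turn":[[0,0,0],[0,0,0],[0,0,0],[0,0,0],[0,0,0],[0,0,0],[0,0,0],[0,0,0],[0,0,0],[0,0,0],[0,0,0],[0,0,0],[0,0,0],[0,0,0],[0,0,0],[0,0,0],[0,0,0],[0,0,0]],"jaw":[1,0.7,0.5,0.4,0.4,0.4,0.4,0.4,0.4,0.4,0.4,0.4,0.4,0.4,0.4,0.4,0.4,0.4]}' 60; python3 s.py
python3 - <<'E'
import cv2,numpy as np,pickle
from workcell import imaging
from h import *
T=imaging.get_image("top");S=imaging.get_image("scene")
for n,I in(("T",T),("S",S)):
    h=cv2.cvtColor(I["color"],cv2.COLOR_RGB2HSV);m=((h[...,1]<60)&(h[...,2]>130)).astype(np.uint8)
    cs,_=cv2.findContours(m,cv2.RETR_LIST,cv2.CHAIN_APPROX_NONE);P=np.concatenate(cs)[:,0];c=np.array([.6265,.2425])
    for _ in range(3):
        w=plane(I,P,.066);k=abs(np.hypot(*(w-c).T)-.068)<.007
        s,e=circ(w[k],.068);c=s[:2]
    print(n,"lid",s.round(4),round(e,4),k.sum())
a=cv2.resize(T["color"][80:300,80:440,::-1],None,fx=1.6,fy=1.6,interpolation=cv2.INTER_CUBIC)
b=cv2.resize(S["color"][120:290,100:460,::-1],None,fx=1.45,fy=1.45,interpolation=cv2.INTER_CUBIC)
c=np.zeros((600,600,3),np.uint8);c[:352,:576]=a[:352,:576];c[353:353+b.shape[0],:b.shape[1]]=b;cv2.imwrite("pics/z.png",c)
E
```

```text
t: 34.63
tcp_pos: [0.4156, 0.2459, 0.2114]
ee_rot: [0.926, 0.378, 0.0, -0.002]
contact_force: [0.4, -0.3, 0.0]
finger_gap: 0.598
grasp_force: 0.0
t 34.63 tcp [0.4156 0.2459 0.2114] j [ 0.48  -0.307  1.872  0.003  1.575  1.275] F [ 0.4 -0.3  0. ] gap 0.598 gf 0.0
R [[0.7142, 0.7, -0.0005], [0.7, -0.7142, 0.0031], [0.0018, -0.0025, -1.0]]
T lid [0.6266 0.243  0.068 ] 0.0011 139
S lid [0.6221 0.2441 0.068 ] 0.0027 92
```

View pics/z.png

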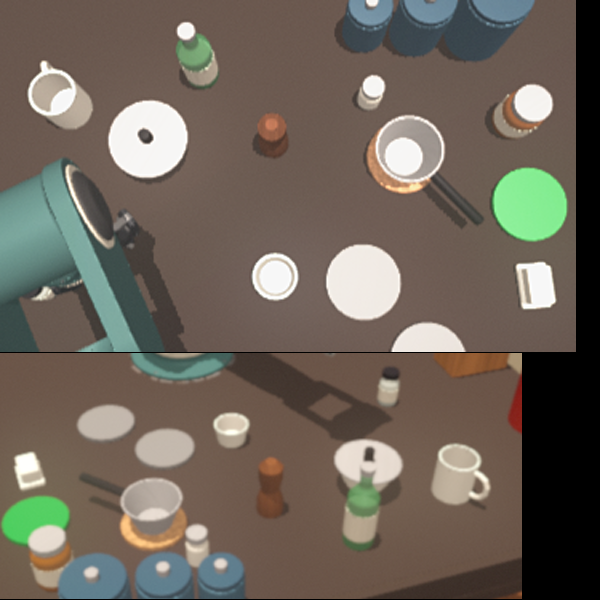

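The final view shows the lid centred on the bowl at crop (148,140), fitted at (0.6266, 0.2430) against the bowl's (0.6265, 0.2423). The empty pan is level on the cork trivet at (405,155), nothing else has moved, and the gripper is clear.

```bash
python3 -c "
from workcell import bot
print(bot.finish_job())"
```

```text
the job is handed in; nothing more can be done
None
```

The job is handed in at about 35 s of the 72 s allowed: the egg is in the bowl under the lid (fitted within 1 mm of centre), the pan stands level on its cork trivet, and nothing else looks moved; one early grasp at the lid knob missed and pressed on it with about 11 N before I corrected it.

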